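Load an objective tray and slide it home in its dust hood

TASK

Stand the taller, slimmer of the two loose objectives upright in the square pocket of the small aluminium tray. Then slide the tray, leading edge first, into the grey dust hood on its plinth until it is fully home against the stop inside, and let go. The runners inside the hood are hardly to be seen and may sit off-centre, so line the tray up gently against the longer left runner, never forcing it, keep the objective upright, and leave the other objective alone.

Things in the scene. Friction and masses are not known exactly. Their poses are not given: they have to be found in the camera images.
- objective_high: the microscope objective to load: 33 mm across, 50 mm tall, stands loose on its round foot; white cap at the top, red ring at the foot. Origin at the centre of its underside, z up. Best taken by the cap, 38 mm above the underside (about 33 mm wide)
- objective_low: the other objective, to be left alone: 41 mm across, 45 mm tall, white cap with black ring at the foot, loose. Origin at the centre of its underside
- tray: loose flat aluminium tray, 125 mm long (its x), 70 mm wide (its y), outer walls 16 mm high, floor 4 mm thick, about 0.18 kg. Origin under the centre of the 125 x 70 body; +x points to the leading edge, which is 62.5 mm from the origin; the black handle stands at the -x end, and the tray slides on its flat underside
- tray_pocket (a point): centre of the square pocket in the tray, on the tray floor (4 mm above the tray's underside, above its origin). The pocket is 40 x 40 mm inside, its rim 6.5 mm above the floor; axes as the tray's
- tray_handle (a point): grip point of the tray's handle, 82.5 mm behind the tray's origin and 34 mm above its underside. The handle is an upright blade 10 mm thick across the tray (y), 38 mm long (x), its top 48 mm above the underside
- hood: grey metal dust hood, 136 mm wide, 140 deep, fixed on a plinth whose flat top is its floor, 46 mm above the table, and runs 45 mm out before the mouth as an open apron: lift the tray onto it. Roof underside 60 mm above the floor. Origin on the floor in the middle of the mouth (128 mm wide); +x points into the bay, +y left. Two black runners inside, 18 mm high, hardly seen, do not give way
- hood_entry (a point): point on the hood's centre line 42 mm inside the mouth, 9 mm up; axes as the hood's. The straight runners lie along x, 72.6 mm between inner faces (tray: 70); the pair sits 18 mm right to 18 mm left of centre, unknown, so the left face is at y +18.3 to +54.3 mm. Left runner begins 15 mm inside the mouth, right one 55: between them the tray can shift sideways to the left one
- hood_stop (a point): centre of the hard stop's face, 115 mm inside the mouth on the hood's centre line, 9 mm up; axes as the hood's. Fully home, the tray's leading edge touches it, the tray's origin is 52.5 mm inside the mouth and the handle is still outside. Contact of tray with any part of the hood must stay under 25 N
There are look-alikes about, which are no part of the job. Leave any green or yellow look-alike of the objective_high alone.

How it is judged:
By the outcome, as a careful person would: the job done as asked, in the order asked, and still so for the second after the job is handed in, with the robot touching nothing.
It also fails if it takes over 72 s, if anything falls off the work surface, if the arm or the gripper's body presses on something with over 40 N, if the wrist force passes 120 N, or if a joint passes its speed limit or range.

ROBOT

A 6-joint arm with a two-finger parallel gripper is mounted at the origin on a cart in front of the work surface, level with it; the furniture and walls round the work are solid. World frame = base frame: x ahead of the robot, y to its left, z up, the work surface at z = 0. Lengths are in m, angles in rad, forces in N, time in s.
With the tool pointing down it reaches from about 0.375 to 0.9 m from the base axis. Payload 3.1 kg.
Tool frame: the origin (TCP) lies at the very end of the fingers, on their centre line; the grasp point (between the pads) lies 19 mm behind it; z points along the fingers, y is the direction in which the jaws open and shut (so a half turn about z gives the same grasp; the last joint's range is limited). The gripper opens to 87 mm and grips with 3 to 60 N. Pads are 19 mm wide; open, the fingers measure 117 mm over their backs; the gripper's body (75 mm by 190 mm) begins 51 mm behind the grasp point.
Start: joints at [0.96, 0.527, 1.433, -0, 1.181, -0.178], TCP at [0.262, 0.567, 0.183] pointing down, gripper open.
Joint ranges: [-3.08, 3.08], [-0.75, 2.2], [0.22, 2.44], [-1.43, 4.57], [0, 2.65], [-2.85, 2.85]. Speed limits (rad/s): [2.79, 2.79, 3.14, 3.14, 3.14, 3.14].

INTERFACE

Orientations are given as a unit quaternion [x, y, z, w].
In Python, from rig import robot gives the robot as it stands. The module is installed in compiled form; this text tells all that it offers.
- The arm moves only by the tool send_rows, never from a script. Its argument "deltas" is a list of rows, each an object of numbers: "tx", "ty", "tz": the shift along the tool's x, y, z in cm; "rx", "ry", "rz": the turn, a rotation vector about the tool's x, y, z in rad. A call has 1 to 5 rows; each row is the pose to reach, as a shift and turn from the pose commanded when the call began, along the tool's axes at that moment; what a row does not reach only later rows make up. A row lasts 1/12 s, in which the tool goes at most 41.7 mm and 7.16 degrees, less where a joint would pass 70% of its speed; a pose out of reach is approached as far as the arm can. A call with a gripper value outside its range is refused whole. "claw" is the finger opening in cm, from 0 to 8.7, set as the call begins (left out, the last holds). The fingers move at their own pace and stop on an object; "squeeze" is the grip in N (left out, the last holds). Time passes only in rows, so rows that repeat a pose let the fingers close. It gives the time, the measured TCP pose, the force and the opening at its end, in the units of the state.
- robot.get_obs(): the state, without advancing time (a new reading comes with each control period).
- robot.camera(name): name is "scene" or "top" or "wrist"; returns a dict with "color" (480x640x3 uint8, red, green, blue), "z_map" (480x640 float32, m along the optical axis (not along the pixel's ray), 0 where there is no reading), "intrinsics" (3x3 intrinsics, pixels), "R" (3x3) and "t" (3): a world point X has camera coordinates R X + t; the wrist camera has in their place "tool_from_camera" (4x4, takes a point from camera to tool coordinates, whose origin is the TCP and whose axes are the flange's). Camera axes: x right, y down, z forward; pixel columns grow to the right and rows downward; lengths in m; the calibration is good to about 2 mm. A picture is of the moment at which its call begins: read the wrist's pose just before it.
- robot.hand_in(): hands the job in, once; it reports no verdict.
Trained networks look in the newest picture that a camera, given by its name, has taken for a name from the list of things; names that differ only in an ending like _2 or _b are one class to them, and where a whole thing is asked for, a point or a joint stands for the part that bears it (a point fixed in the world has none). Each returns a list of dicts, best first, with "p" (0 to 1); they miss things now and then, are a little off and sometimes report something else, mostly with a low value. They report only what shows in the picture. A call takes as long as a camera call. They do not tell look-alikes from the thing itself.
- robot.outline_of(label, camera): "pixels" (480x640 bool, what is visible of it) and "xy" ([column, row] in pixels, amid what is visible of it).
- robot.tip_of(label, camera): "xy" ([column, row] in pixels: a listed point, or the origin of a listed thing).
The state is a dict: "time": time; "q": joint angles; "joint_velocities": joint speeds; "joint_torque": joint torques, N m; "position": TCP position; "tool_rot": TCP orientation; "ft_force": force on the tool from outside, world axes, zero at the start; "moment": the same for the moment, N m; "grip_width": finger opening in m.
Only numpy, scipy, OpenCV 4.12 (cv2) and the standard library are available. Lean on these libraries where they do the work, as an engineer would, in place of code of your own. Each camera call takes 0.05 s, during which the arm holds its last target.

## Working session

There is one attempt and no reset: what is moved stays moved. The work goes in short steps, Python scripts to look and compute and a tool call to move; the robot and the scene stay as the last step left them, time stands still between calls to the robot, and variables do not carry over. Pictures are saved under pics/ and viewed, and the job is handed in when it is done.

Besides the shell and the picture viewer there is one more tool, called after "Request:" as name(argument=value, ...) on one line, values as JSON. send_rows: Moves the arm, as the interface text tells. Its arguments: {"type":"object","properties":{"deltas":{"type":"array","items":{"type":"object","properties":{"tx":{"type":"number"},"ty":{"type":"number"},"tz":{"type":"number"},"rx":{"type":"number"},"ry":{"type":"number"},"rz":{"type":"number"}}}},"claw":{"type":"number"},"squeeze":{"type":"number"}},"required":["deltas"]}

```bash
mkdir -p pics; cat > h.py <<'E'
import numpy as np, cv2
from rig import robot
from scipy.spatial.transform import Rotation as Ro
def save(c,name,crop=None,scale=1):
    im=c["color"][:,:,::-1]
    if crop: im=im[crop[1]:crop[3],crop[0]:crop[2]]
    if scale!=1: im=cv2.resize(im,None,fx=scale,fy=scale,interpolation=cv2.INTER_CUBIC)
    cv2.imwrite("pics/"+name,im)
def cloud(c,obs=None):
    K=c["intrinsics"];z=c["z_map"];v,u=np.mgrid[0:480,0:640]
    P=np.stack([(u-K[0,2])/K[0,0]*z,(v-K[1,2])/K[1,1]*z,z],-1)
    if "R" in c: W=(P-c["t"])@c["R"]
    else:
        T=c["tool_from_camera"];P=P@T[:3,:3].T+T[:3,3]
        W=P@Ro.from_quat(obs["tool_rot"]).as_matrix().T+obs["position"]
    W[z==0]=np.nan
    return W
def ray(c,xy,zw,obs=None):
    K=c["intrinsics"];d=np.array([(xy[0]-K[0,2])/K[0,0],(xy[1]-K[1,2])/K[1,1],1])
    if "R" in c: o=-c["R"].T@c["t"];d=c["R"].T@d
    else:
        T=c["tool_from_camera"];R=Ro.from_quat(obs["tool_rot"]).as_matrix()
        o=R@T[:3,3]+obs["position"];d=R@T[:3,:3]@d
    return o+d*(zw-o[2])/d[2]
E
python3 - <<'E'
from h import *
o=robot.get_obs();print(o)
for n in("scene","top"):
    c=robot.camera(n);save(c,n+"0.png");W=cloud(c);np.savez(n+"0.npz",W=W)
    print(n,-(c["R"].T@c["t"]) if 1 else 0,c["R"].round(3).tolist())
    for l in("objective_high","objective_low","tray","hood"):
        for r in robot.outline_of(l,n)[:4]:
            P=W[r["pixels"]];print(l,r["p"],np.round(r["xy"],1),r["pixels"].sum(),np.nanmedian(P,0).round(3),np.nanpercentile(P,98,axis=0).round(3),np.nanpercentile(P,2,axis=0).round(3))
    for l in("objective_high","objective_low","tray","tray_pocket","tray_handle","hood","hood_entry","hood_stop"):
        for r in robot.tip_of(l,n)[:4]:
            print("tip",l,round(r["p"],2),np.round(r["xy"],1))
E
```

```text
{'time': 0.0, 'q': array([ 9.59528083e-01,  5.28452759e-01,  1.43389154e+00, -3.05451749e-05,
        1.18138896e+00, -1.78492817e-01]), 'joint_velocities': array([-0.00178565,  0.00030501, -0.00078604,  0.00114633,  0.00224648,
        0.00102371]), 'joint_torque': array([ 2.01700765e-03, -4.40038991e+01, -1.76599270e+01,  6.34443923e-02,
        5.81768516e-02, -1.54191043e-04]), 'position': array([0.26162533, 0.56671368, 0.18168338]), 'tool_rot': array([ 2.14697185e-01,  9.76680077e-01, -9.93365104e-04, -3.98705904e-04]), 'ft_force': array([-0.4109669 ,  0.71474494, -0.06532514]), 'moment': array([-0.04405226,  0.02225947, -0.03541313]), 'grip_width': 0.08670640962492152}
scene [-0.13223709 -0.47114633  0.43386021] [[0.459, -0.889, 0.002], [-0.386, -0.201, -0.9], [0.8, 0.412, -0.436]]
objective_high 0.78 [211.3 249.6] 482 [0.497 0.063 0.033] [0.515 0.083 0.052] [0.489 0.054 0.002]
objective_high 0.77 [283.5 238.2] 424 [ 0.587 -0.04   0.035] [ 0.605 -0.022  0.052] [ 0.579 -0.05   0.003]
objective_high 0.62 [328.8 255.7] 383 [ 0.554 -0.142  0.042] [ 0.622 -0.088  0.059] [ 0.491 -0.1
[... 1497 characters left out ...]
[ 0.448 -0.31   0.007] [ 0.512 -0.269  0.05 ] [ 0.373 -0.354  0.002]
tray 0.97 [406.6 305.6] 2112 [ 0.448 -0.309  0.007] [ 0.515 -0.267  0.05 ] [ 0.369 -0.355  0.001]
hood 0.64 [416.4 191. ] 6268 [ 0.68  -0.305  0.109] [ 0.778 -0.234  0.113] [ 0.598 -0.377  0.021]
tip objective_high 0.73 [285.8 237.7]
tip objective_high 0.72 [238.5 279.3]
tip objective_high 0.53 [328.7 252.5]
tip objective_low 0.69 [282.7 271.7]
tip tray 0.85 [408.5 307. ]
tip tray_pocket 0.64 [413.3 307.7]
tip tray_handle 0.95 [400.9 341.2]
tip tray_handle 0.66 [413.  304.6]
tip hood 0.88 [414.3 217.9]
tip hood 0.73 [409.7 306. ]
tip hood 0.43 [413.  304.4]
tip hood_entry 0.86 [413.7 195.5]
tip hood_entry 0.22 [284.2 273. ]
```

```bash
python3 - <<'E'
import cv2
s=cv2.imread("pics/scene0.png");cv2.imwrite("pics/s1.png",cv2.resize(s[180:420,150:550],None,fx=2,fy=2,interpolation=cv2.INTER_CUBIC))
s=cv2.imread("pics/top0.png");cv2.imwrite("pics/t1.png",cv2.resize(s[120:380,180:500],None,fx=2.3,fy=2.3,interpolation=cv2.INTER_CUBIC))
s=cv2.imread("pics/scene0.png");cv2.imwrite("pics/s2.png",cv2.resize(s[215:290,190:350],None,fx=5,fy=5,interpolation=cv2.INTER_CUBIC))
E
```

```text
(no output)
```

View pics/s1.png

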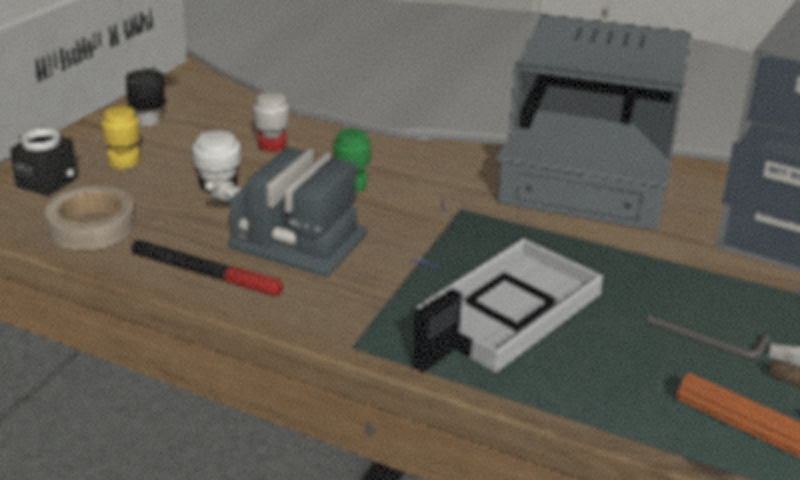

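View pics/t1.png

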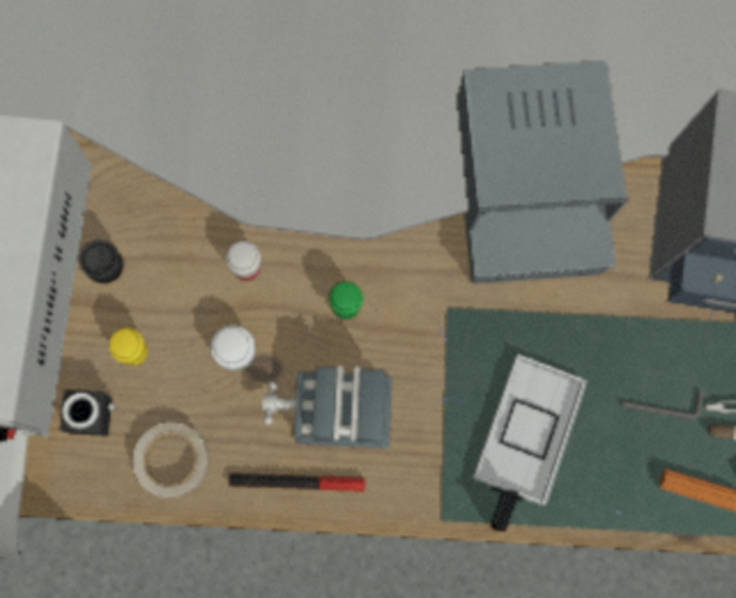

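View pics/s2.png

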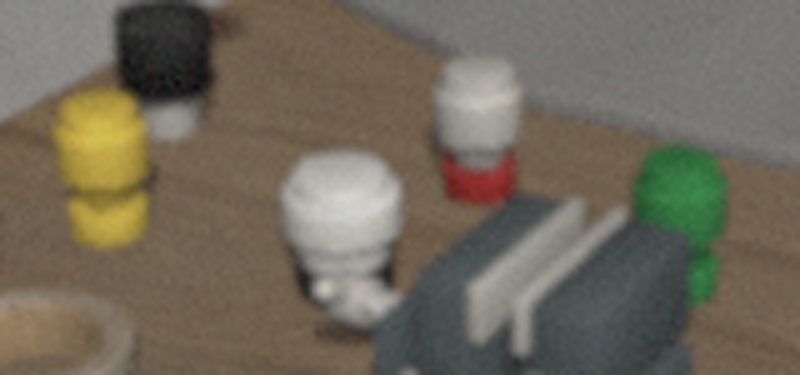

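White cap with a red ring at scene (283,238), top (281,232), is objective_high. Yellow at (211,250) and green at (329,256) are decoys. The wide white one with a black ring at (257,258) is objective_low. The enlarged crop confirms this.

```bash
python3 - <<'E'
from h import *
for n in("scene","top"):
    c=robot.camera(n);W=cloud(c)
    for l in("objective_high","objective_low"):
        for r in robot.outline_of(l,n)[:3]:
            P=W[r["pixels"]];P=P[P[:,2]>.041];print(n,l,np.round(r["xy"]),(P.min(0)+P.max(0)).round(4)/2,np.median(P,0).round(4),np.ptp(P,axis=0).round(3))
    r=robot.outline_of("tray",n)[0];P=W[r["pixels"]];P=P[np.isfinite(P).all(1)&(P[:,2]<.03)]
    rect=cv2.minAreaRect((P[:,:2]*1000).astype(np.float32));print(n,"tray",rect)
    c5=cv2.boxPoints(rect);print(c5.round(0).tolist())
    print(" floor z",np.percentile(P[:,2],[5,25,50,75,95]).round(4))
    for l,z in(("tray",0.002),("tray_pocket",.006),("tray_handle",.036),("hood",.046),("hood_entry",.055),("hood_stop",.055)):
        for r in robot.tip_of(l,n)[:1]: print(l,round(r["p"],2),ray(c,r["xy"],z).round(4))
    r=robot.outline_of("hood",n)[0];P=W[r["pixels"]];P=P[np.isfinite(P).all(1)]
    for lo,hi in((.1,.13),(.04,.052)):
        Q=P[(P[:,2]>lo)&(P[:,2]<hi)];print("hood z",np.median(Q[:,2]),len(Q));rect=cv2.minAreaRect((Q[:,:2]*1000).astype(np.float32));print(rect,cv2.boxPoints(rect).round(0).tolist())
    m=(np.abs(W[...,0]-.45)<.03)&(np.abs(W[...,1]+.2)<.02);print("mat z",np.nanmedian(W[m],0))
    m=(np.abs(W[...,0]-.55)<.01)&(np.abs(W[...,1]-.03)<.02);print("tab z",np.nanmedian(W[m],0))
E
```

```text
scene objective_high [282. 240.] [ 0.5449 -0.0655  0.054 ] [ 0.5894 -0.0379  0.0488] [0.124 0.092 0.026]
scene objective_high [212. 248.] [0.50315 0.0678  0.0468 ] [0.4997 0.065  0.0488] [0.028 0.028 0.012]
scene objective_high [330. 257.] [ 0.53195 -0.1459   0.05375] [ 0.5541 -0.1375  0.0495] [0.085 0.052 0.025]
scene objective_low [256. 258.] [ 0.4817  -0.042    0.04475] [ 0.5035 -0.0325  0.046 ] [0.08  0.05  0.007]
scene tray ((431.00384521484375, -310.02984619140625), (71.37372589111328, 164.62576293945312), 72.4012451171875)
[[342.0, -319.0], [499.0, -369.0], [520.0, -301.0], [363.0, -251.0]]
 floor z [0.0062 0.0073 0.0094 0.0144 0.02  ]
tray 0.68 [ 0.4563 -0.3085  0.002 ]
tray_pocket 0.97 [ 0.4571 -0.3121  0.006 ]
tray_handle 0.75 [ 0.3676 -0.2903  0.036 ]
hood 0.68 [ 0.6463 -0.3185  0.046 ]
hood_entry 0.6 [ 0.6811 -0.3108  0.055 ]
hood_stop 0.84 [ 0.756  -0.3014  0.055 ]
hood z 0.11117266806601661 2450
((709.6710815429688, -309.06927490234375), (144.80844116210938, 135.5191650390625), 7.093599319458008) [[629.0, -251.0], [646.0, -385.0], [790.0, -367.0], [773.0, -233.0]]
hood 
[... 1044 characters left out ...]
[ 0.4514 -0.3081  0.002 ]
tray_pocket 0.61 [ 0.4581 -0.3131  0.006 ]
tray_handle 0.85 [ 0.3697 -0.2957  0.036 ]
hood 0.84 [ 0.6481 -0.3156  0.046 ]
hood_entry 0.84 [ 0.6906 -0.3026  0.055 ]
hood z 0.10977931666956688 4022
((712.837158203125, -304.9226989746094), (141.2957000732422, 137.2071533203125), 7.0650482177734375) [[634.0, -246.0], [651.0, -382.0], [791.0, -364.0], [775.0, -228.0]]
hood z 0.045783694349745524 1694
((701.0288696289062, -306.1093444824219), (207.6064453125, 136.5519561767578), 7.073573589324951) [[590.0, -251.0], [606.0, -387.0], [812.0, -361.0], [796.0, -226.0]]
mat z [ 4.49932607e-01 -1.99777739e-01  2.25888358e-04]
tab z [5.50106820e-01 3.06914153e-02 3.02785274e-04]
```

```bash
cat >> h.py <<'E'
def go(p,jaw_deg,o=None):
    """delta in tool axes (cm) and rz for target TCP p and jaw direction angle; tool held vertical"""
    o=o or robot.get_obs();R=Ro.from_quat(o["tool_rot"])
    d=R.inv().apply(np.array(p)-o["position"])*100
    a=np.deg2rad(jaw_deg);y=np.array([np.cos(a),np.sin(a),0]);z=np.array([0,0,-1.]);x=np.cross(y,z)
    rv=(R.inv()*Ro.from_matrix(np.stack([x,y,z],1))).as_rotvec()
    print("t",o["time"].__round__(2),"pos",o["position"].round(4),"delta cm",d.round(2),"rv",rv.round(3),"F",o["ft_force"].round(1),"w",round(o["grip_width"],4))
E
python3 - <<'E'
from h import *
W=np.concatenate([np.load(n+"0.npz")["W"].reshape(-1,3) for n in("scene","top")])
W=W[np.isfinite(W).all(1)]
a=np.array([.262,.567]);b=np.array([.597,-.03])
for s in np.linspace(0,1,9):
    p=a+s*(b-a);m=np.hypot(*(W[:,:2]-p).T)<.12;print(p.round(2),m.sum(),W[m,2].max().round(3) if m.any() else None)
m=np.hypot(*(W[:,:2]-[.48,-.08]).T)<.06;print("vise",np.percentile(W[m,2],99))
c=robot.camera("wrist");print(c["tool_from_camera"].round(4).tolist(),c["intrinsics"].tolist())
go([.597,-.03,.2],90)
E
```

```text
[0.26 0.57] 3418 0.018
[0.3  0.49] 6127 0.045
[0.35 0.42] 13090 0.146
[0.39 0.34] 19944 0.146
[0.43 0.27] 23638 0.146
[0.47 0.19] 27000 0.146
[0.51 0.12] 24817 0.146
[0.56 0.04] 19861 0.145
[ 0.6  -0.03] 14379 0.057
vise 0.06862776722880219
[[-0.0005, -0.9557, -0.2943, 0.0806], [1.0, -0.0005, -0.0, -0.0014], [-0.0001, -0.2943, 0.9557, -0.2017], [0.0, 0.0, 0.0, 1.0]] [[357.4524510220975, 0.0, 322.6690316799317], [0.0, 357.4524510220975, 239.00402314288493], [0.0, 0.0, 1.0]]
t 2.45 pos [0.2621 0.5674 0.1827] delta cm [-55.46 -40.18  -1.74] rv [ 0.     0.    -0.433] F [ 0.8 -0.3  0.2] w 0.0871
```

Request:
send_rows(deltas=[{"tz": -4},{"tx": -3,"ty": -2.2,"tz": -7},{"tx": -6,"ty": -4.4,"tz": -8},{"tx": -9,"ty": -6.6,"tz": -8},{"tx": -12,"ty": -8.8,"tz": -8}])

```text
schema error: expected keys tx, ty, tz, rx, ry, rz
```

Request:
send_rows(deltas=[{"tx": -3.2,"ty": -2.3},{"tx": -6.4,"ty": -4.6},{"tx": -9.6,"ty": -6.9},{"tx": -12.8,"ty": -9.2},{"tx": -16,"ty": -11.5}])

```text
schema error: expected keys tx, ty, tz, rx, ry, rz
```

Request:
send_rows(deltas=[{"tx": -3.2,"ty": -2.3},{"tx": -6.4,"ty": -4.6},{"tx": -9.6,"ty": -6.9},{"tx": -12.8,"ty": -9.2},{"tx": -16,"ty": -11.5}])

```text
schema error: expected keys tx, ty, tz, rx, ry, rz
```

```bash
python3 - <<'E'
from h import *
go([.597,-.03,.2],80)
E
```

```text
t 2.45 pos [0.2621 0.5674 0.1827] delta cm [-55.46 -40.18  -1.74] rv [ 0.     0.    -0.258] F [ 0.8 -0.3  0.2] w 0.0871
```

Request:
send_rows(deltas=[{"tx": 0,"ty": 0,"tz": -4,"rx": 0,"ry": 0,"rz": 0},{"tx": -3,"ty": -2.2,"tz": -7,"rx": 0,"ry": 0,"rz": 0},{"tx": -6,"ty": -4.4,"tz": -8,"rx": 0,"ry": 0,"rz": 0},{"tx": -9,"ty": -6.6,"tz": -8,"rx": 0,"ry": 0,"rz": 0},{"tx": -12,"ty": -8.8,"tz": -8,"rx": 0,"ry": 0,"rz": 0}])

```text
time: 2.87
position: [0.3353, 0.4364, 0.2643]
tool_rot: [0.214, 0.977, 0.001, 0.001]
ft_force: [1.2, -0.7, -0.3]
grip_width: 0.0871
```

Request:
send_rows(deltas=[{"tx": -3.2,"ty": -2.3,"tz": 0,"rx": 0,"ry": 0,"rz": 0},{"tx": -6.4,"ty": -4.6,"tz": 0,"rx": 0,"ry": 0,"rz": 0},{"tx": -9.6,"ty": -6.9,"tz": 0,"rx": 0,"ry": 0,"rz": 0},{"tx": -12.8,"ty": -9.2,"tz": 0,"rx": 0,"ry": 0,"rz": 0},{"tx": -16,"ty": -11.5,"tz": 0,"rx": 0,"ry": 0,"rz": 0}])

```text
time: 3.28
position: [0.4317, 0.2639, 0.263]
tool_rot: [0.215, 0.977, 0.0, 0.0]
ft_force: [0.9, -0.2, -0.0]
grip_width: 0.0869
```

Request:
send_rows(deltas=[{"tx": -3.2,"ty": -2.3,"tz": 0,"rx": 0,"ry": 0,"rz": 0},{"tx": -6.4,"ty": -4.6,"tz": 0,"rx": 0,"ry": 0,"rz": 0},{"tx": -9.6,"ty": -6.9,"tz": 0,"rx": 0,"ry": 0,"rz": 0},{"tx": -12.8,"ty": -9.2,"tz": 0,"rx": 0,"ry": 0,"rz": 0},{"tx": -16,"ty": -11.5,"tz": 0,"rx": 0,"ry": 0,"rz": 0}])

```text
time: 3.7
position: [0.5288, 0.0923, 0.2629]
tool_rot: [0.215, 0.977, 0.0, 0.0]
ft_force: [0.1, 0.8, -0.2]
grip_width: 0.0869
```

```bash
python3 - <<'E'
from h import *
go([.57,-.04,.2],80)
E
```

```text
t 3.7 pos [0.5288 0.0923 0.2629] delta cm [ -9.29 -10.28   6.29] rv [ 0.     0.    -0.259] F [ 0.1  0.8 -0.2] w 0.0869
```

Request:
send_rows(deltas=[{"tx": -3,"ty": -3.4,"tz": 1.5,"rx": 0,"ry": 0,"rz": -0.08},{"tx": -6,"ty": -6.8,"tz": 3,"rx": 0,"ry": 0,"rz": -0.16},{"tx": -9.3,"ty": -10.3,"tz": 5,"rx": 0,"ry": 0,"rz": -0.26},{"tx": -9.3,"ty": -10.3,"tz": 6.3,"rx": 0,"ry": 0,"rz": -0.26},{"tx": -9.3,"ty": -10.3,"tz": 6.3,"rx": 0,"ry": 0,"rz": -0.26}])

```text
time: 4.12
position: [0.5687, -0.0427, 0.1959]
tool_rot: [0.089, 0.996, -0.0, -0.003]
ft_force: [-0.5, 0.5, 0.0]
grip_width: 0.0868
```

```bash
python3 - <<'E'
from h import *
o=robot.get_obs();c=robot.camera("wrist");save(c,"w1.png");W=cloud(c,o)
for r in robot.outline_of("objective_high","wrist")[:3]:
    m=r["pixels"];P=W[m];P=P[P[:,2]>.042];col=c["color"][m].mean(0)
    (x,y),rad=cv2.minEnclosingCircle((P[:,:2]*1000).astype(np.float32))
    print(r["p"],r["xy"],col,x,y,rad,np.median(P,0).round(4),P.min(0),P.max(0))
m=(np.abs(W[...,0]-.6)<.03)&(np.abs(W[...,1]-.02)<.02);print("tab z",np.nanmedian(W[m],0))
go([.597,-.03,.1],80,o)
E
```

```text
0.9 [238.9, 221.8] [ 49.55520833 126.15        64.84479167] 564.2841186523438 -133.29010009765625 16.533527374267578 [ 0.5623 -0.1319  0.0497] [ 0.54785045 -0.14977536  0.04203358] [ 0.57967739 -0.11753542  0.05235301]
0.83 [338.5, 235.4] [195.05408516 189.02531646 181.68239356] 597.99609375 -33.532711029052734 16.414602279663086 [ 0.596  -0.0334  0.0497] [ 0.58239638 -0.04924707  0.04204577] [ 0.61433791 -0.01775529  0.05215075]
0.56 [425.9, 128.7] [211.21378709 187.42844677  65.06020942] 507.9382629394531 70.08000183105469 16.38904571533203 [0.5073 0.0683 0.0497] [0.49182529 0.05374961 0.04200008] [0.52414322 0.08620778 0.05277616]
tab z [0.5845663  0.00750521 0.00060835]
t 4.12 pos [ 0.5687 -0.0427  0.1959] delta cm [-2.61  1.77  9.57] rv [-0.001 -0.005 -0.004] F [-0.5  0.5  0. ] w 0.0868
```

View pics/w1.png

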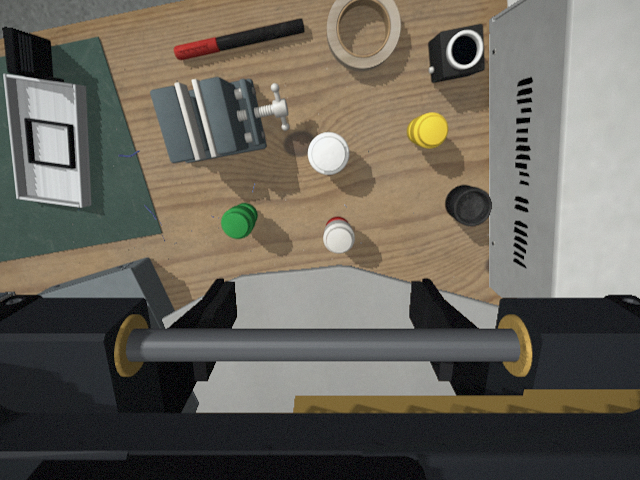

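Request:
send_rows(deltas=[{"tx": -1.4,"ty": 0.7,"tz": 3,"rx": 0,"ry": 0,"rz": 0},{"tx": -2.7,"ty": 1.45,"tz": 6,"rx": 0,"ry": 0,"rz": 0},{"tx": -2.7,"ty": 1.45,"tz": 9,"rx": 0,"ry": 0,"rz": 0},{"tx": -2.7,"ty": 1.45,"tz": 11,"rx": 0,"ry": 0,"rz": 0},{"tx": -2.7,"ty": 1.45,"tz": 11,"rx": 0,"ry": 0,"rz": 0}])

```text
time: 4.63
position: [0.5952, -0.026, 0.0866]
tool_rot: [0.085, 0.996, 0.001, -0.004]
ft_force: [-0.9, 0.7, 0.1]
grip_width: 0.087
```

```bash
python3 - <<'E'
from h import *
o=robot.get_obs();c=robot.camera("wrist");save(c,"w2.png");W=cloud(c,o)
for r in robot.outline_of("objective_high","wrist")[:3]:
    m=r["pixels"];P=W[m];P=P[P[:,2]>.042];col=c["color"][m].mean(0)
    (x,y),rad=cv2.minEnclosingCircle((P[:,:2]*1000).astype(np.float32))
    print(r["p"],r["xy"],col,x,y,rad)
go([.598,-.033,.019],80,o)
E
```

```text
0.94 [176.6, 225.2] [ 45.14053128 115.82347901  59.33590403] 563.818115234375 -133.4771728515625 16.389230728149414
0.91 [313.7, 246.1] [188.88023952 181.28579205 174.35111595] 598.0048217773438 -33.440975189208984 16.36587142944336
0.58 [446.0, 95.4] [205.00552079 181.16047111  62.52852411] 507.8248291015625 70.06273651123047 16.58298683166504
t 4.63 pos [ 0.5952 -0.026   0.0866] delta cm [-0.44 -0.65  6.75] rv [ 0.001 -0.008  0.004] F [-0.9  0.7  0.1] w 0.087
```

View pics/w2.png

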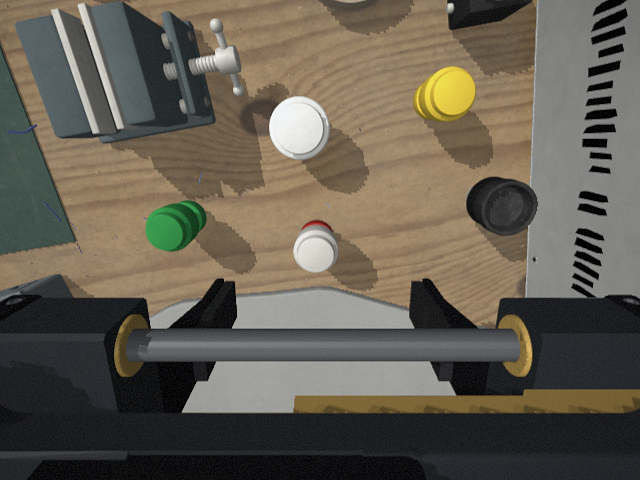

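Request:
send_rows(deltas=[{"tx": -0.4,"ty": -0.7,"tz": 1.5,"rx": 0,"ry": 0,"rz": 0},{"tx": -0.4,"ty": -0.7,"tz": 3.5,"rx": 0,"ry": 0,"rz": 0},{"tx": -0.4,"ty": -0.7,"tz": 5.5,"rx": 0,"ry": 0,"rz": 0},{"tx": -0.4,"ty": -0.7,"tz": 6.7,"rx": 0,"ry": 0,"rz": 0},{"tx": -0.4,"ty": -0.7,"tz": 6.7,"rx": 0,"ry": 0,"rz": 0}])

```text
time: 5.15
position: [0.6007, -0.0357, 0.0224]
tool_rot: [0.086, 0.996, 0.0, -0.001]
ft_force: [-0.4, 1.3, -0.6]
grip_width: 0.0872
```

Request:
send_rows(deltas=[{"tx": 0,"ty": 0,"tz": 0,"rx": 0,"ry": 0,"rz": 0}])

```text
time: 5.23
position: [0.602, -0.0361, 0.0239]
tool_rot: [0.086, 0.996, -0.0, 0.001]
ft_force: [0.5, -0.2, 0.8]
grip_width: 0.0868
```

Request:
send_rows(deltas=[{"tx": 0.4,"ty": 0.2,"tz": 0.4,"rx": 0,"ry": 0,"rz": 0},{"tx": 0.4,"ty": 0.2,"tz": 0.4,"rx": 0,"ry": 0,"rz": 0},{"tx": 0.4,"ty": 0.2,"tz": 0.4,"rx": 0,"ry": 0,"rz": 0}])

```text
time: 5.48
position: [0.5978, -0.0334, 0.0195]
tool_rot: [0.086, 0.996, -0.0, 0.0]
ft_force: [-0.5, -0.6, -0.2]
grip_width: 0.0873
```

Request:
send_rows(deltas=[{"tx": 0,"ty": 0,"tz": 0,"rx": 0,"ry": 0,"rz": 0},{"tx": 0,"ty": 0,"tz": 0,"rx": 0,"ry": 0,"rz": 0},{"tx": 0,"ty": 0,"tz": 0,"rx": 0,"ry": 0,"rz": 0},{"tx": 0,"ty": 0,"tz": 0,"rx": 0,"ry": 0,"rz": 0},{"tx": 0,"ty": 0,"tz": 0,"rx": 0,"ry": 0,"rz": 0}], claw=2.5, squeeze=15)

```text
time: 5.9
position: [0.5977, -0.0337, 0.0187]
tool_rot: [0.086, 0.996, -0.0, 0.0]
ft_force: [-0.1, -0.8, -0.5]
grip_width: 0.0617
```

Request:
send_rows(deltas=[{"tx": 0,"ty": 0,"tz": 0,"rx": 0,"ry": 0,"rz": 0},{"tx": 0,"ty": 0,"tz": 0,"rx": 0,"ry": 0,"rz": 0},{"tx": 0,"ty": 0,"tz": 0,"rx": 0,"ry": 0,"rz": 0},{"tx": 0,"ty": 0,"tz": 0,"rx": 0,"ry": 0,"rz": 0}])

```text
time: 6.23
position: [0.5976, -0.0337, 0.0186]
tool_rot: [0.086, 0.996, 0.0, -0.0]
ft_force: [-0.0, -0.4, 0.5]
grip_width: 0.0349
```

Request:
send_rows(deltas=[{"tx": 0,"ty": 0,"tz": 0,"rx": 0,"ry": 0,"rz": 0},{"tx": 0,"ty": 0,"tz": 0,"rx": 0,"ry": 0,"rz": 0},{"tx": 0,"ty": 0,"tz": 0,"rx": 0,"ry": 0,"rz": 0}])

```text
time: 6.48
position: [0.5976, -0.0336, 0.0186]
tool_rot: [0.086, 0.996, 0.0, -0.0]
ft_force: [0.7, -0.4, 0.9]
grip_width: 0.026
```

Request:
send_rows(deltas=[{"tx": 0,"ty": 0,"tz": -2,"rx": 0,"ry": 0,"rz": 0},{"tx": 0,"ty": 0,"tz": -4,"rx": 0,"ry": 0,"rz": 0},{"tx": 0,"ty": 0,"tz": -7,"rx": 0,"ry": 0,"rz": 0},{"tx": 0,"ty": 0,"tz": -10,"rx": 0,"ry": 0,"rz": 0},{"tx": 0,"ty": 0,"tz": -12,"rx": 0,"ry": 0,"rz": 0}])

```text
time: 6.9
position: [0.5987, -0.0339, 0.1414]
tool_rot: [0.086, 0.996, -0.0, 0.002]
ft_force: [0.6, -0.2, 0.0]
grip_width: 0.0251
```

```bash
python3 - <<'E'
from h import *
o=robot.get_obs();c=robot.camera("wrist");save(c,"w3.png");W=cloud(c,o)
go([.44,-.31,.14],72,o)
E
```

```text
t 6.9 pos [ 0.5987 -0.0339  0.1414] delta cm [ 10.88 -29.93   0.11] rv [-0.     0.003  0.141] F [ 0.6 -0.2  0. ] w 0.0251
```

View pics/w3.png

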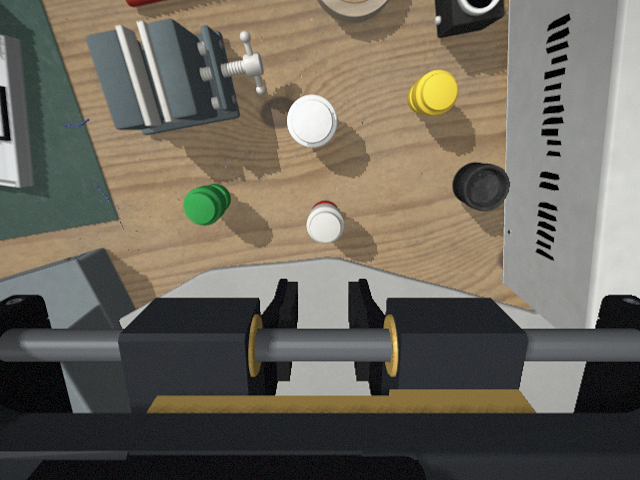

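The grasp missed: the width went to 25 mm and the objective (325,222) still stands on the table. I'll measure where it is now.

```bash
python3 - <<'E'
from h import *
o=robot.get_obs();c=robot.camera("wrist");W=cloud(c,o)
save(c,"w4.png",(220,130,420,400),3) if 0 else None
for r in robot.outline_of("objective_high","wrist")[:3]+robot.outline_of("objective_low","wrist")[:1]:
    m=r["pixels"];P=W[m];P=P[P[:,2]>.042];col=c["color"][m].mean(0)
    (x,y),rad=cv2.minEnclosingCircle((P[:,:2]*1000).astype(np.float32))
    print(r["p"],r["xy"],col.round(),x,y,rad)
for n in("top","scene"):
    c=robot.camera(n);W=cloud(c);save(c,n+"2.png",(220,180,340,280) if n=="top" else (190,150,390,300),4)
    for l in("objective_high","objective_low"):
      for r in robot.outline_of(l,n)[:3]:
        P=W[r["pixels"]];P=P[(P[:,2]>.041)&(P[:,2]<.06)];print(n,l,np.round(r["xy"]),(P.min(0)+P.max(0)).round(4)/2,np.ptp(P,axis=0).round(3))
E
```

```text
0.87 [325.2, 217.7] [206. 201. 194.] 597.9619750976562 -33.2361946105957 16.343990325927734
0.78 [433.0, 90.0] [219. 197.  68.] 507.9778747558594 70.09082794189453 16.360151290893555
0.77 [207.6, 198.5] [ 51. 131.  67.] 563.8378295898438 -133.4114990234375 16.50691795349121
0.92 [312.5, 114.8] [229. 230. 227.] 512.21533203125 -29.216514587402344 16.207876205444336
top objective_high [288. 232.] [ 0.59475 -0.0311   0.04795] [0.025 0.029 0.013]
top objective_high [234. 275.] [0.5042  0.07245 0.04785] [0.022 0.028 0.013]
top objective_high [328. 251.] [ 0.56235 -0.1296   0.04755] [0.028 0.029 0.013]
top objective_low [282. 270.] [ 0.513   -0.02525  0.04555] [0.038 0.034 0.009]
top objective_low [414. 191.] [ 0.6823 -0.3056  0.0504] [0.181 0.153 0.019]
scene objective_high [284. 240.] [ 0.5938 -0.0349  0.0472] [0.031 0.032 0.012]
scene objective_high [330. 257.] [ 0.53025 -0.14655  0.04955] [0.09  0.055 0.017]
scene objective_low [256. 254.] [ 0.48305 -0.04215  0.04455] [0.084 0.051 0.007]
```

View pics/top2.png

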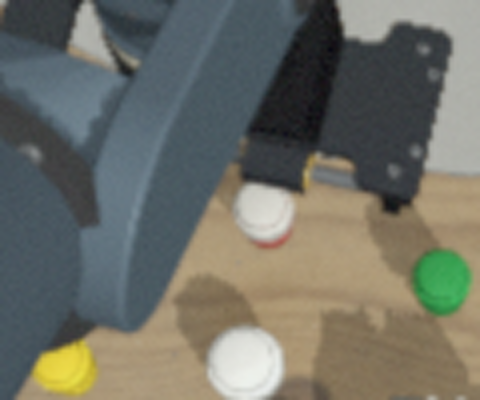

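View pics/scene2.png

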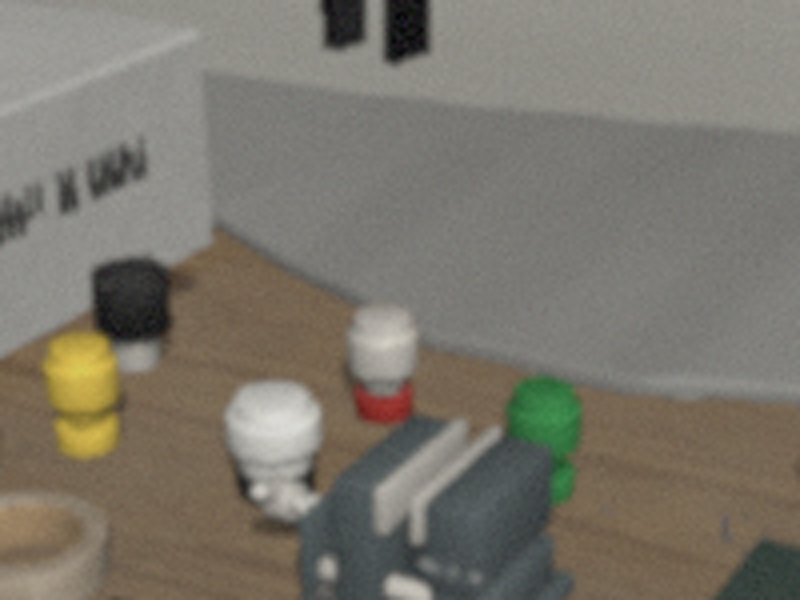

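```bash
python3 - <<'E'
from h import *
o=robot.get_obs();R=Ro.from_quat(o["tool_rot"]).as_matrix()
for n in("scene","top"):
    c=robot.camera(n);K=c["intrinsics"];save(c,n+"3.png",(230,100,350,220) if n=="scene" else (220,150,380,270),5)
    for p in([0,0,0],[0,.0125,0],[0,-.0125,0],[0,.0125,-.019],[0,-.0125,-.019],[.0095,.0125,0]):
        X=c["R"]@(R@np.array(p)+o["position"])+c["t"];u=K@X/X[2];print(n,p,u[:2].round(1))
E
```

```text
scene [0, 0, 0] [284.1 184.2]
scene [0, 0.0125, 0] [278.8 182.8]
scene [0, -0.0125, 0] [289.6 185.7]
scene [0, 0.0125, -0.019] [278.5 172.6]
scene [0, -0.0125, -0.019] [289.4 175.3]
scene [0.0095, 0.0125, 0] [275.3 184.2]
top [0, 0, 0] [282.7 220.8]
top [0, 0.0125, 0] [276.6 219.4]
top [0, -0.0125, 0] [288.7 222.1]
top [0, 0.0125, -0.019] [275.6 216.8]
top [0, -0.0125, -0.019] [288.  219.6]
top [0.0095, 0.0125, 0] [275.5 223.9]
```

View pics/scene3.png

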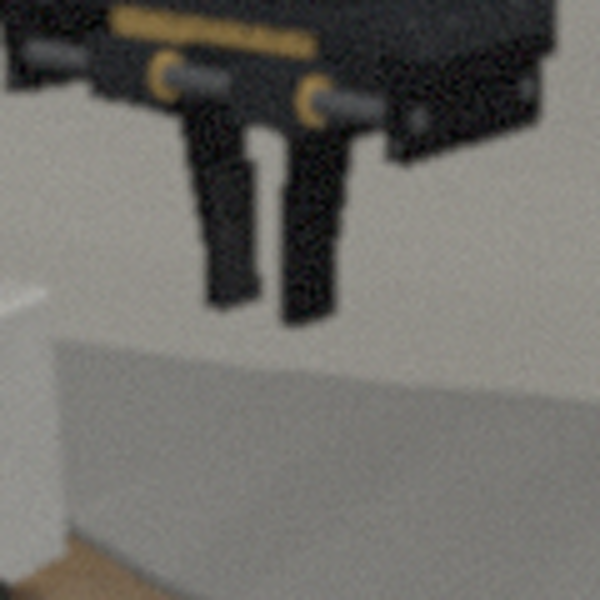

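View pics/top3.png

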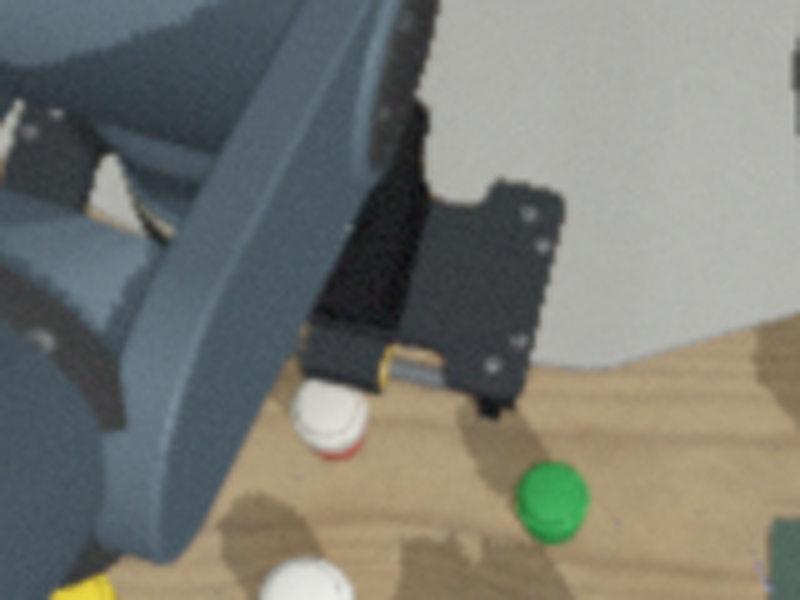

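```bash
python3 - <<'E'
from h import *
o=robot.get_obs();c=robot.camera("wrist");K=c["intrinsics"];z=c["z_map"];v,u=np.mgrid[0:480,0:640]
P=np.stack([(u-K[0,2])/K[0,0]*z,(v-K[1,2])/K[1,1]*z,z],-1);T=c["tool_from_camera"];P=P@T[:3,:3].T+T[:3,3]
print(z[270:380:10,270:380:10].round(3))
m=(z>0)&(z<.3)&(u>265)&(u<385)&(v>270)&(v<330);Q=P[m]
for lo in np.arange(-.12,.03,.01):
    q=Q[(Q[:,2]>=lo)&(Q[:,2]<lo+.01)]
    if len(q):print(lo.round(3),len(q),q.min(0).round(4),q.max(0).round(4))
for n in("scene","top"):
    c=robot.camera(n);W=cloud(c);R=Ro.from_quat(o["tool_rot"])
    L=R.inv().apply(np.nan_to_num(W.reshape(-1,3),nan=9)-o["position"])
    m=(np.abs(L[:,0])<.02)&(np.abs(L[:,1])<.05)&(np.abs(L[:,2])<.07)
    q=L[m];print(n,len(q),np.percentile(q,[2,50,98],axis=0).round(4) if len(q) else 0)
E
```

```text
[[0.335 0.332 0.332 0.334 0.333 0.335 0.334 0.336 0.336 0.338 0.345]
 [0.335 0.173 0.333 0.335 0.337 0.336 0.337 0.    0.338 0.174 0.339]
 [0.338 0.162 0.166 0.338 0.338 0.34  0.339 0.341 0.167 0.165 0.342]
 [0.339 0.153 0.156 0.339 0.341 0.34  0.342 0.343 0.163 0.156 0.153]
 [0.145 0.149 0.149 0.342 0.343 0.344 0.344 0.345 0.162 0.147 0.144]
 [0.137 0.14  0.14  0.344 0.345 0.345 0.346 0.347 0.    0.141 0.137]
 [0.09  0.089 0.089 0.09  0.09  0.089 0.09  0.09  0.089 0.09  0.09 ]
 [0.086 0.086 0.086 0.088 0.088 0.087 0.087 0.087 0.086 0.086 0.086]
 [0.086 0.087 0.087 0.087 0.086 0.086 0.087 0.086 0.086 0.085 0.086]
 [0.087 0.087 0.087 0.089 0.087 0.088 0.087 0.086 0.089 0.087 0.088]
 [0.118 0.134 0.138 0.356 0.356 0.358 0.357 0.361 0.359 0.133 0.131]]
-0.12 11 [ 0.0295  0.0147 -0.1181] [ 0.0325  0.015  -0.1164]
-0.09 336 [ 0.0079 -0.0231 -0.0864] [ 0.0117  0.0215 -0.08  ]
-0.08 691 [ 0.005  -0.0247 -0.08  ] [ 0.0117  0.0227 -0.0701]
-0.07 690 [-0.0029 -0.0248 -0.07  ] [ 0.0114  0.0217 -0.06  ]
-0.06 507 [-0.0089 -0.023  -0.06  ] [ 0.0115  0.0199 -0.05  ]
-0.05 451 [-0.0096 -0.0229 -0.05  ] [ 0.0114  0.0198 -0.0401]
-0.04 12 [ 0.0089 -0.0224 -0.04  ] [ 0.0106  0.0193 -0.0393]
scene 384 [[-0.0087 -0.0254 -0.0695]
 [ 0.0066  0.0085 -0.0558]
 [ 0.0139  0.0182 -0.0417]]
top 0 0
```

Depth images from two cameras show that the fingers really end about 40 mm short of the reported TCP (tool z ≈ −0.040), so I closed above the cap. I'll allow for that from here on.

Request:
send_rows(deltas=[{"tx": 0,"ty": 0,"tz": 2,"rx": 0,"ry": 0,"rz": 0},{"tx": 0,"ty": 0,"tz": 4,"rx": 0,"ry": 0,"rz": 0},{"tx": 0,"ty": 0,"tz": 5,"rx": 0,"ry": 0,"rz": 0},{"tx": 0,"ty": 0,"tz": 6,"rx": 0,"ry": 0,"rz": 0},{"tx": 0,"ty": 0,"tz": 7,"rx": 0,"ry": 0,"rz": 0}], claw=6.5)

```text
time: 8.07
position: [0.5979, -0.0337, 0.0681]
tool_rot: [0.086, 0.996, -0.0, 0.0]
ft_force: [0.8, -0.7, -0.8]
grip_width: 0.0506
```

Request:
send_rows(deltas=[{"tx": 0,"ty": 0,"tz": 0,"rx": 0,"ry": 0,"rz": 0},{"tx": 0,"ty": 0,"tz": 0,"rx": 0,"ry": 0,"rz": 0},{"tx": 0,"ty": 0,"tz": 0,"rx": 0,"ry": 0,"rz": 0}])

```text
time: 8.32
position: [0.5982, -0.0338, 0.0692]
tool_rot: [0.086, 0.996, -0.0, 0.001]
ft_force: [0.2, 0.5, 0.1]
grip_width: 0.0631
```

```bash
python3 - <<'E'
from h import *
o=robot.get_obs()
go([.598,-.0333,-.021],80,o)
c=robot.camera("scene");save(c,"s5.png",(230,140,350,260),5)
c=robot.camera("wrist");save(c,"w5.png")
E
```

```text
t 8.32 pos [ 0.5982 -0.0338  0.0692] delta cm [0.04 0.04 9.02] rv [-0.     0.001  0.002] F [0.2 0.5 0.1] w 0.0631
```

View pics/s5.png

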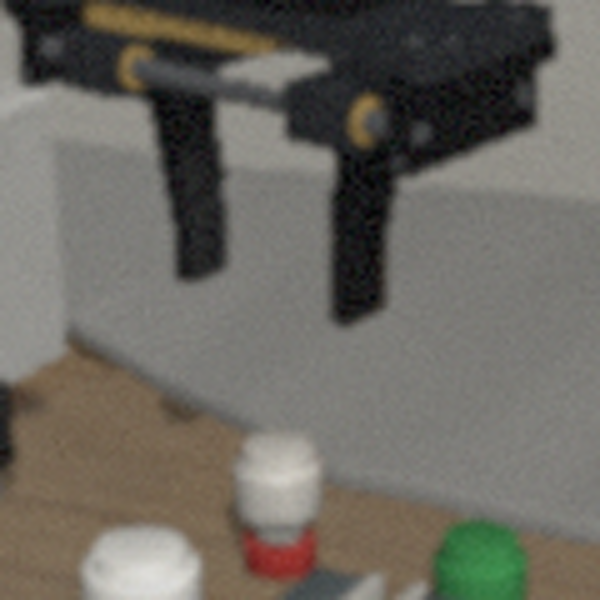

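View pics/w5.png

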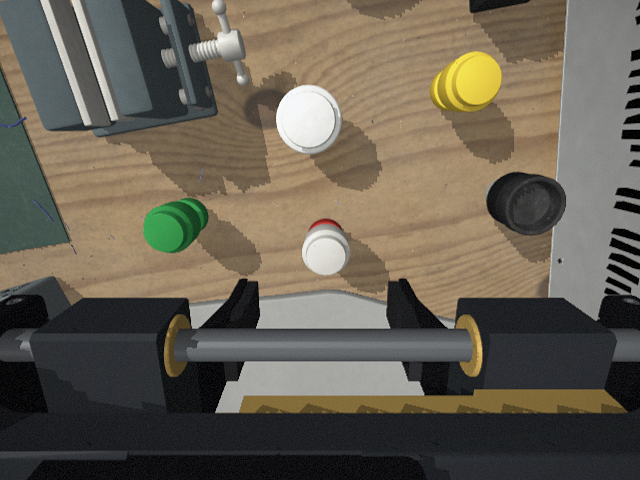

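Request:
send_rows(deltas=[{"tx": 0,"ty": 0,"tz": 2,"rx": 0,"ry": 0,"rz": 0},{"tx": 0,"ty": 0,"tz": 4,"rx": 0,"ry": 0,"rz": 0},{"tx": 0,"ty": 0,"tz": 5.5,"rx": 0,"ry": 0,"rz": 0},{"tx": 0,"ty": 0,"tz": 7,"rx": 0,"ry": 0,"rz": 0},{"tx": 0,"ty": 0,"tz": 7,"rx": 0,"ry": 0,"rz": 0}])

```text
time: 8.83
position: [0.5959, -0.0333, -0.0033]
tool_rot: [0.086, 0.996, 0.0, -0.002]
ft_force: [0.1, -0.2, 0.2]
grip_width: 0.065
```

Request:
send_rows(deltas=[{"tx": 0,"ty": 0,"tz": 1,"rx": 0,"ry": 0,"rz": 0},{"tx": 0,"ty": 0,"tz": 1.7,"rx": 0,"ry": 0,"rz": 0},{"tx": 0,"ty": 0,"tz": 2,"rx": 0,"ry": 0,"rz": 0},{"tx": 0,"ty": 0,"tz": 2,"rx": 0,"ry": 0,"rz": 0}])

```text
time: 9.17
position: [0.5974, -0.0336, -0.0216]
tool_rot: [0.086, 0.996, 0.0, -0.0]
ft_force: [-0.5, -0.4, 0.7]
grip_width: 0.0654
```

Request:
send_rows(deltas=[{"tx": 0,"ty": 0,"tz": 0,"rx": 0,"ry": 0,"rz": 0},{"tx": 0,"ty": 0,"tz": 0,"rx": 0,"ry": 0,"rz": 0},{"tx": 0,"ty": 0,"tz": 0,"rx": 0,"ry": 0,"rz": 0},{"tx": 0,"ty": 0,"tz": 0,"rx": 0,"ry": 0,"rz": 0},{"tx": 0,"ty": 0,"tz": 0,"rx": 0,"ry": 0,"rz": 0}], claw=2.5, squeeze=15)

```text
time: 9.58
position: [0.5978, -0.0337, -0.021]
tool_rot: [0.086, 0.996, -0.0, 0.0]
ft_force: [-0.5, 0.2, -0.6]
grip_width: 0.0392
```

Request:
send_rows(deltas=[{"tx": 0,"ty": 0,"tz": 0,"rx": 0,"ry": 0,"rz": 0},{"tx": 0,"ty": 0,"tz": 0,"rx": 0,"ry": 0,"rz": 0},{"tx": 0,"ty": 0,"tz": 0,"rx": 0,"ry": 0,"rz": 0}])

```text
time: 9.83
position: [0.5978, -0.0336, -0.0212]
tool_rot: [0.086, 0.996, 0.0, 0.0]
ft_force: [0.2, 0.6, 1.0]
grip_width: 0.0322
```

Gripped at 32 mm. I'll lift it.

Request:
send_rows(deltas=[{"tx": 0,"ty": 0,"tz": -1,"rx": 0,"ry": 0,"rz": 0},{"tx": 0,"ty": 0,"tz": -3,"rx": 0,"ry": 0,"rz": 0},{"tx": 0,"ty": 0,"tz": -6,"rx": 0,"ry": 0,"rz": 0},{"tx": 0,"ty": 0,"tz": -9,"rx": 0,"ry": 0,"rz": 0},{"tx": 0,"ty": 0,"tz": -12,"rx": 0,"ry": 0,"rz": 0}])

```text
time: 10.25
position: [0.597, -0.0336, 0.1001]
tool_rot: [0.086, 0.996, 0.0, -0.001]
ft_force: [0.5, -0.1, -1.1]
grip_width: 0.0315
```

```bash
python3 - <<'E'
from h import *
o=robot.get_obs();go([.40,-.31,.12],72,o)
c=robot.camera("scene");save(c,"s6.png",(230,140,350,260),5)
c=robot.camera("wrist");save(c,"w6.png");W=cloud(c,o)
for l in("tray",):
    for r in robot.outline_of(l,"wrist")[:2]: print(r["p"],r["xy"],np.nanmedian(W[r["pixels"]],0))
E
```

```text
t 10.25 pos [ 0.597  -0.0336  0.1001] delta cm [ 14.65 -30.62  -1.98] rv [-0.    -0.001  0.141] F [ 0.5 -0.1 -1.1] w 0.0315
```

View pics/s6.png

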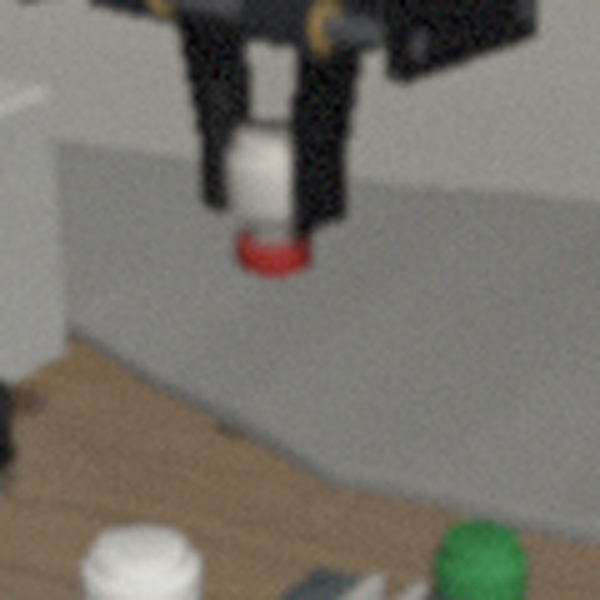

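View pics/w6.png

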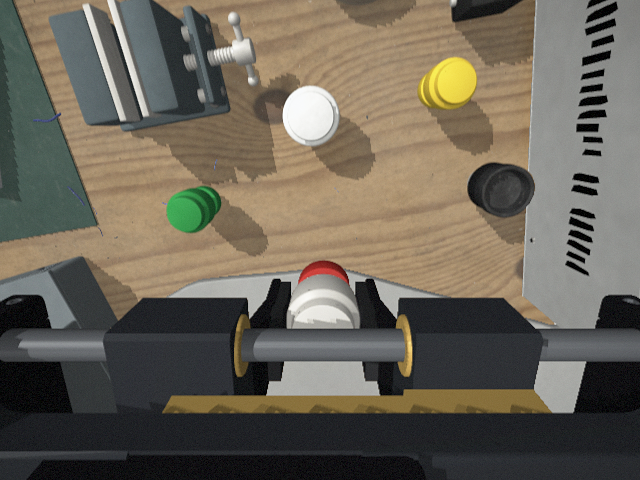

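Request:
send_rows(deltas=[{"tx": 1,"ty": -2.2,"tz": -1,"rx": 0,"ry": 0,"rz": 0.03},{"tx": 2.6,"ty": -5.5,"tz": -2,"rx": 0,"ry": 0,"rz": 0.06},{"tx": 4.2,"ty": -8.9,"tz": -3.5,"rx": 0,"ry": 0,"rz": 0.09},{"tx": 5.8,"ty": -12.3,"tz": -4.5,"rx": 0,"ry": 0,"rz": 0.12},{"tx": 7.4,"ty": -15.7,"tz": -5.5,"rx": 0,"ry": 0,"rz": 0.14}])

```text
time: 10.82
position: [0.4956, -0.1759, 0.153]
tool_rot: [0.156, 0.988, 0.0, -0.001]
ft_force: [0.4, -0.4, -1.4]
grip_width: 0.0316
```

```bash
python3 - <<'E'
from h import *
go([.40,-.30,.16],72)
E
```

```text
t 10.82 pos [ 0.4956 -0.1759  0.153 ] delta cm [  5.27 -14.75  -0.69] rv [ 0.001 -0.003  0.001] F [ 0.4 -0.4 -1.4] w 0.0316
```

Request:
send_rows(deltas=[{"tx": 1.3,"ty": -3.6,"tz": 0,"rx": 0,"ry": 0,"rz": 0},{"tx": 2.6,"ty": -7.2,"tz": 0,"rx": 0,"ry": 0,"rz": 0},{"tx": 3.9,"ty": -10.8,"tz": 0,"rx": 0,"ry": 0,"rz": 0},{"tx": 5,"ty": -14,"tz": 0,"rx": 0,"ry": 0,"rz": 0},{"tx": 5,"ty": -14,"tz": 0,"rx": 0,"ry": 0,"rz": 0}])

```text
time: 11.23
position: [0.4035, -0.2977, 0.1527]
tool_rot: [0.159, 0.987, -0.001, -0.001]
ft_force: [0.6, -0.2, -0.4]
grip_width: 0.0315
```

Request:
send_rows(deltas=[{"tx": 0,"ty": 0,"tz": 0,"rx": 0,"ry": 0,"rz": 0},{"tx": 0,"ty": 0,"tz": 0,"rx": 0,"ry": 0,"rz": 0}])

```text
time: 11.4
position: [0.4065, -0.2924, 0.1528]
tool_rot: [0.156, 0.988, 0.001, -0.001]
ft_force: [0.3, 0.0, -0.3]
grip_width: 0.032
```

```bash
python3 - <<'E'
from h import *
o=robot.get_obs();go([.455,-.31,.16],72,o)
c=robot.camera("wrist");save(c,"w7.png");W=cloud(c,o);np.savez("w7.npz",W=W,C=c["color"])
r=robot.outline_of("tray","wrist")[0];m=r["pixels"];np.save("m7.npy",m)
P=W[m];P=P[np.isfinite(P).all(1)];
for lo,hi in((.001,.03),(.013,.022)):
    Q=P[(P[:,2]>lo)&(P[:,2]<hi)];rect=cv2.minAreaRect((Q[:,:2]*1000).astype(np.float32));print(lo,rect,cv2.boxPoints(rect).round().tolist())
print(np.percentile(P[:,2],[5,25,50,75,90,95,99]).round(4))
for l,z in(("tray",0.0),("tray_pocket",.005),("tray_handle",.035),("hood",.046),("hood_stop",.055)):
    for r in robot.tip_of(l,"wrist")[:1]: print(l,round(r["p"],2),r["xy"],ray(c,r["xy"],z,o).round(4))
E
```

```text
t 11.4 pos [ 0.4065 -0.2924  0.1528] delta cm [-5.16 -0.17 -0.73] rv [ 0.002 -0.002  0.   ] F [ 0.3  0.  -0.3] w 0.032
0.001 ((418.95989990234375, -306.20477294921875), (73.9461669921875, 132.48971557617188), 73.53800201416016) [[345.0, -323.0], [472.0, -360.0], [493.0, -290.0], [366.0, -252.0]]
0.013 ((414.3814392089844, -302.96923828125), (70.11658477783203, 121.76001739501953), 71.75233459472656) [[346.0, -317.0], [461.0, -355.0], [483.0, -289.0], [368.0, -251.0]]
[0.005  0.0059 0.0066 0.0138 0.0287 0.0498 0.0508]
tray 0.67 [319.9, 260.5] [ 0.4545 -0.3123  0.    ]
tray_pocket 0.89 [315.1, 263.4] [ 0.4543 -0.3175  0.005 ]
tray_handle 0.6 [315.6, 188.5] [ 0.3756 -0.2904  0.035 ]
```

View pics/w7.png

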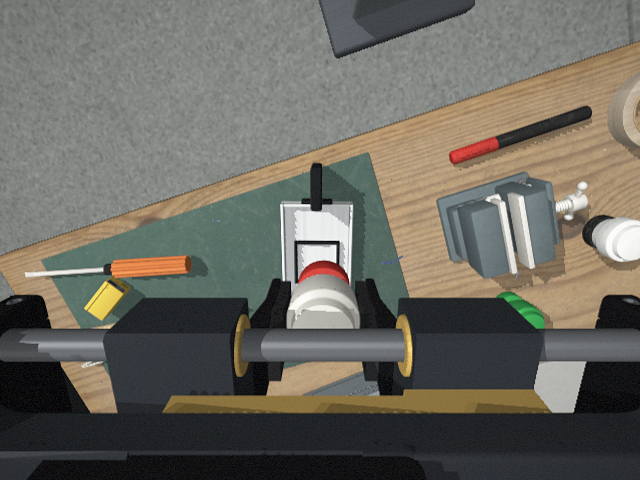

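Request:
send_rows(deltas=[{"tx": -2.5,"ty": -0.2,"tz": 0,"rx": 0,"ry": 0,"rz": 0},{"tx": -5.2,"ty": -0.4,"tz": 0,"rx": 0,"ry": 0,"rz": 0},{"tx": -5.2,"ty": -0.4,"tz": 0,"rx": 0,"ry": 0,"rz": 0},{"tx": -5.2,"ty": -0.4,"tz": 0,"rx": 0,"ry": 0,"rz": 0},{"tx": -5.2,"ty": -0.4,"tz": 0,"rx": 0,"ry": 0,"rz": 0}])

```text
time: 12.17
position: [0.4547, -0.3121, 0.1533]
tool_rot: [0.155, 0.988, 0.001, -0.001]
ft_force: [-0.6, 0.5, -0.1]
grip_width: 0.0314
```

```bash
cat > pk.py <<'E'
from h import *
def pocket(name):
    o=robot.get_obs();c=robot.camera("wrist");save(c,name+".png");W=cloud(c,o)
    m=robot.outline_of("tray","wrist")[0]["pixels"];ys,xs=np.where(m)
    P=W[m];P=P[np.isfinite(P).all(1)]
    for lo,hi in((.001,.03),(.013,.022)):
        Q=P[(P[:,2]>lo)&(P[:,2]<hi)];rect=cv2.minAreaRect((Q[:,:2]*1000).astype(np.float32));print(lo,[np.round(x,1) for x in rect],cv2.boxPoints(rect).round().tolist())
    g=c["color"].max(2).astype(int);dark=((g<75)&cv2.dilate(m.astype(np.uint8),np.ones((5,5))).astype(bool)).astype(np.uint8)
    n,lab,st,cen=cv2.connectedComponentsWithStats(dark)
    for i in range(1,n):
        if st[i,4]>100:
            Q=W[lab==i];Q=Q[np.isfinite(Q).all(1)];rect=cv2.minAreaRect((Q[:,:2]*1000).astype(np.float32));print("dark",st[i],np.median(Q,0).round(4),[np.round(x,1) for x in rect])
    return o,c,W
E
python3 - <<'E'
from pk import *
o,c,W=pocket("w8")
for l,z in(("tray",0.0),("tray_pocket",.005),("tray_handle",.035),("hood",.046),("hood_stop",.055)):
    for r in robot.tip_of(l,"wrist")[:1]: print(l,round(r["p"],2),r["xy"],ray(c,r["xy"],z,o).round(4))
go([.455,-.31,.16],72,o)
E
```

```text
0.001 [array([ 431.8, -308.8]), array([ 70.1, 165.7]), np.float64(71.7)] [[342.0, -316.0], [499.0, -368.0], [521.0, -301.0], [364.0, -250.0]]
0.013 [array([ 449.9, -314.6]), array([ 70.1, 127.6]), np.float64(71.6)] [[378.0, -328.0], [499.0, -368.0], [521.0, -301.0], [400.0, -261.0]]
dark [305 102  33  48 656] [ 0.3767 -0.2892  0.0497] [array([ 374.7, -288.9]), array([30.7, 36.9]), np.float64(70.7)]
dark [297 190  47  46 466] [ 0.4542 -0.3148  0.0121] [array([ 451.6, -315. ]), array([45.1, 45.4]), np.float64(71.9)]
tray 0.57 [319.1, 210.6] [ 0.4514 -0.3162  0.    ]
tray_pocket 0.83 [320.5, 214.2] [ 0.4543 -0.3157  0.005 ]
tray_handle 0.81 [321.2, 126.0] [ 0.3746 -0.289   0.035 ]
hood 0.86 [374.7, 392.4] [ 0.6434 -0.3175  0.046 ]
t 12.17 pos [ 0.4547 -0.3121  0.1533] delta cm [ 0.04  0.21 -0.67] rv [ 0.001 -0.002  0.002] F [-0.6  0.5 -0.1] w 0.0314
```

View pics/w8.png

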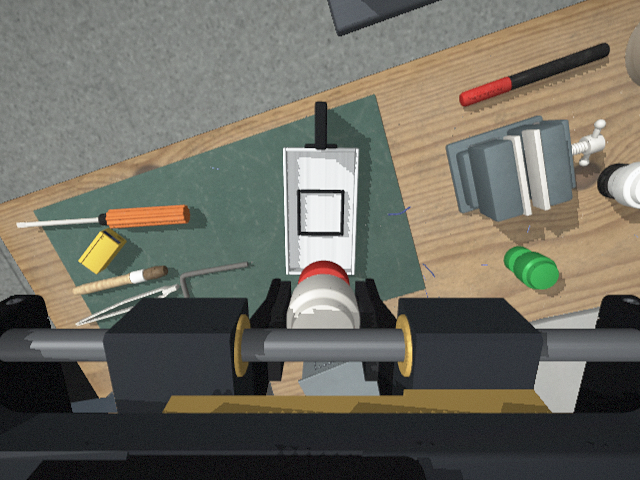

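Request:
send_rows(deltas=[{"tx": 0.2,"ty": -0.4,"tz": 3,"rx": 0,"ry": 0,"rz": 0},{"tx": 0.2,"ty": -0.4,"tz": 6,"rx": 0,"ry": 0,"rz": 0},{"tx": 0.2,"ty": -0.4,"tz": 9,"rx": 0,"ry": 0,"rz": 0},{"tx": 0.2,"ty": -0.4,"tz": 12,"rx": 0,"ry": 0,"rz": 0},{"tx": 0.2,"ty": -0.4,"tz": 13,"rx": 0,"ry": 0,"rz": 0}])

```text
time: 12.93
position: [0.45, -0.3145, 0.0203]
tool_rot: [0.156, 0.988, 0.002, -0.003]
ft_force: [-1.2, 0.1, -1.3]
grip_width: 0.0315
```

Request:
send_rows(deltas=[{"tx": 0,"ty": 0,"tz": 0.5,"rx": 0,"ry": 0,"rz": 0},{"tx": 0,"ty": 0,"tz": 1,"rx": 0,"ry": 0,"rz": 0},{"tx": 0,"ty": 0,"tz": 1,"rx": 0,"ry": 0,"rz": 0},{"tx": 0,"ty": 0,"tz": 1,"rx": 0,"ry": 0,"rz": 0}])

```text
time: 13.27
position: [0.453, -0.3172, 0.0149]
tool_rot: [0.156, 0.988, -0.001, 0.001]
ft_force: [-0.8, 0.2, -0.8]
grip_width: 0.0317
```

```bash
python3 - <<'E'
from h import *
o=robot.get_obs();go([.4515,-.315,-.016],72,o)
c=robot.camera("scene");save(c,"s9.png",(340,250,460,370),5)
c=robot.camera("wrist");save(c,"w9.png",(220,60,420,340),2)
E
```

```text
t 13.27 pos [ 0.453  -0.3172  0.0149] delta cm [0.22 0.17 3.09] rv [-0.001  0.002  0.001] F [-0.8  0.2 -0.8] w 0.0317
```

View pics/s9.png

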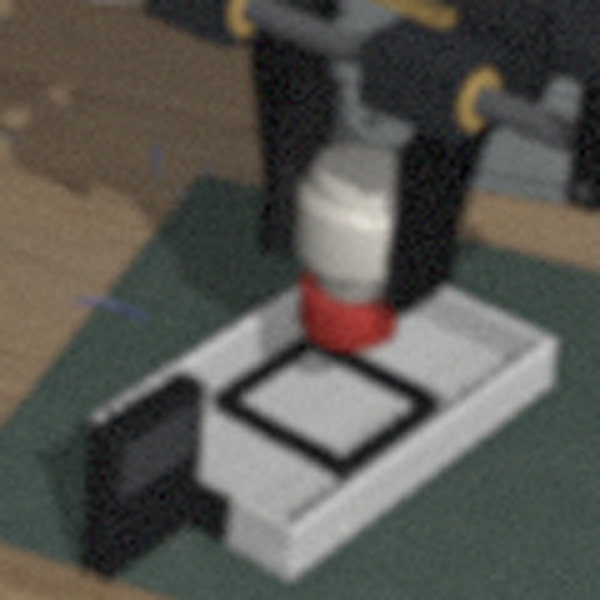

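View pics/w9.png

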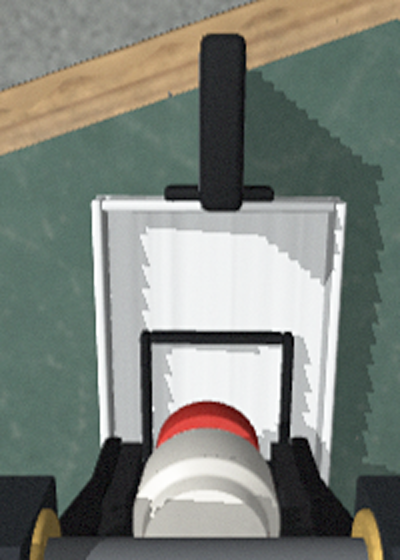

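Request:
send_rows(deltas=[{"tx": 0.2,"ty": 0.25,"tz": 0.5,"rx": 0,"ry": 0,"rz": 0},{"tx": 0.2,"ty": 0.25,"tz": 1,"rx": 0,"ry": 0,"rz": 0},{"tx": 0.2,"ty": 0.25,"tz": 1.5,"rx": 0,"ry": 0,"rz": 0},{"tx": 0.2,"ty": 0.25,"tz": 1.5,"rx": 0,"ry": 0,"rz": 0}])

```text
time: 13.7
position: [0.4504, -0.3127, -0.0023]
tool_rot: [0.156, 0.988, 0.001, -0.001]
ft_force: [-0.7, -0.9, -1.0]
grip_width: 0.0318
```

```bash
python3 - <<'E'
from h import *
o=robot.get_obs();go([.4515,-.315,-.016],72,o)
c=robot.camera("scene");save(c,"s10.png",(340,250,460,370),5)
c=robot.camera("wrist");save(c,"w10.png",(220,60,420,340),2);W=cloud(c,o)
C=c["color"].astype(int);v,u=np.mgrid[0:480,0:640]
red=(C[...,0]>110)&(C[...,1]<80)&(C[...,2]<80)&(u>250)&(u<400);P=W[red&np.isfinite(W[...,0])]
L=lambda P:Ro.from_quat(o["tool_rot"]).inv().apply(P-o["position"])
q=L(P);print("red tool",len(q),q.min(0).round(4),q.max(0).round(4),P[:,2].min())
dk=(C.max(2)<60)&np.isfinite(W[...,0])&(W[...,2]>.006)&(W[...,2]<.018)&(v>150)&(u>255)&(u<400)
q=L(W[dk]);print("rim tool",len(q),np.percentile(q,[1,50,99],axis=0).round(4))
E
```

```text
t 13.7 pos [ 0.4504 -0.3127 -0.0023] delta cm [-0.17 -0.19  1.37] rv [ 0.001 -0.002  0.001] F [-0.7 -0.9 -1. ] w 0.0318
red tool 442 [-0.0007 -0.0137 -0.0347] [ 0.0139  0.0127 -0.0086] 0.006343733401291948
rim tool 1092 [[-0.0016 -0.024  -0.0201]
 [ 0.0204  0.0004 -0.0142]
 [ 0.0643  0.0209 -0.0091]]
```

View pics/s10.png

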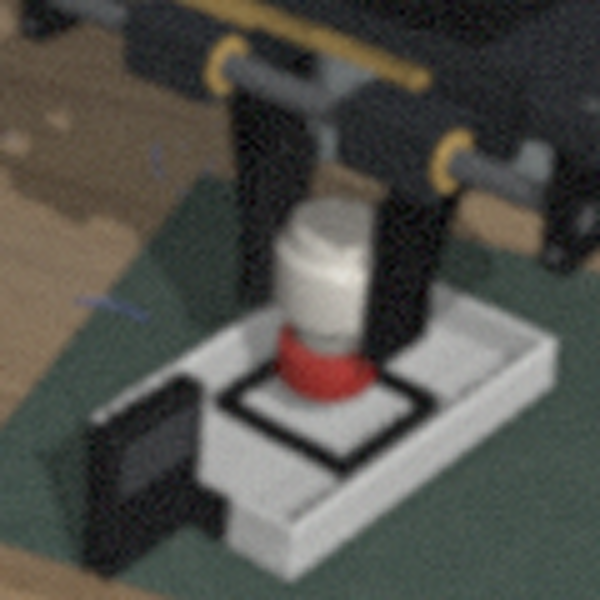

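View pics/w10.png

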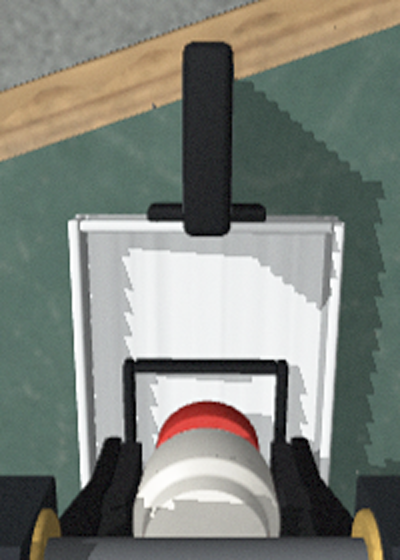

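Request:
send_rows(deltas=[{"tx": -0.15,"ty": -0.15,"tz": 0,"rx": 0,"ry": 0,"rz": 0},{"tx": -0.15,"ty": -0.15,"tz": 0.5,"rx": 0,"ry": 0,"rz": 0},{"tx": -0.15,"ty": -0.15,"tz": 1.0,"rx": 0,"ry": 0,"rz": 0},{"tx": -0.15,"ty": -0.15,"tz": 1.2,"rx": 0,"ry": 0,"rz": 0},{"tx": -0.15,"ty": -0.15,"tz": 1.2,"rx": 0,"ry": 0,"rz": 0}])

```text
time: 14.22
position: [0.4515, -0.3148, -0.0141]
tool_rot: [0.156, 0.988, 0.001, -0.001]
ft_force: [-0.4, 0.3, -1.2]
grip_width: 0.0317
```

Request:
send_rows(deltas=[{"tx": 0,"ty": 0,"tz": 0.1,"rx": 0,"ry": 0,"rz": 0},{"tx": 0,"ty": 0,"tz": 0.1,"rx": 0,"ry": 0,"rz": 0}])

```text
time: 14.38
position: [0.4519, -0.3152, -0.0145]
tool_rot: [0.156, 0.988, 0.0, -0.0]
ft_force: [0.1, 0.0, 0.2]
grip_width: 0.0314
```

Request:
send_rows(deltas=[{"tx": 0,"ty": 0,"tz": 0.1,"rx": 0,"ry": 0,"rz": 0},{"tx": 0,"ty": 0,"tz": 0.1,"rx": 0,"ry": 0,"rz": 0}])

```text
time: 14.55
position: [0.4522, -0.3154, -0.0149]
tool_rot: [0.156, 0.988, -0.0, 0.0]
ft_force: [-0.6, 1.3, 0.9]
grip_width: 0.0319
```

Request:
send_rows(deltas=[{"tx": 0,"ty": 0,"tz": 0.1,"rx": 0,"ry": 0,"rz": 0},{"tx": 0,"ty": 0,"tz": 0.1,"rx": 0,"ry": 0,"rz": 0}])

```text
time: 14.72
position: [0.4523, -0.3153, -0.0151]
tool_rot: [0.156, 0.988, -0.0, 0.0]
ft_force: [-0.4, 1.8, 7.6]
grip_width: 0.0318
```

Request:
send_rows(deltas=[{"tx": 0,"ty": 0,"tz": 0,"rx": 0,"ry": 0,"rz": 0},{"tx": 0,"ty": 0,"tz": 0,"rx": 0,"ry": 0,"rz": 0},{"tx": 0,"ty": 0,"tz": 0,"rx": 0,"ry": 0,"rz": 0},{"tx": 0,"ty": 0,"tz": 0,"rx": 0,"ry": 0,"rz": 0},{"tx": 0,"ty": 0,"tz": 0,"rx": 0,"ry": 0,"rz": 0}], claw=5.5)

```text
time: 15.13
position: [0.4519, -0.3153, -0.0166]
tool_rot: [0.156, 0.988, 0.0, -0.0]
ft_force: [0.5, 0.7, -0.4]
grip_width: 0.0527
```

Request:
send_rows(deltas=[{"tx": 0,"ty": 0,"tz": -1,"rx": 0,"ry": 0,"rz": 0},{"tx": 0,"ty": 0,"tz": -3,"rx": 0,"ry": 0,"rz": 0},{"tx": 0,"ty": 0,"tz": -6,"rx": 0,"ry": 0,"rz": 0},{"tx": 0,"ty": 0,"tz": -9,"rx": 0,"ry": 0,"rz": 0},{"tx": 0,"ty": 0,"tz": -12,"rx": 0,"ry": 0,"rz": 0}])

```text
time: 15.55
position: [0.4517, -0.315, 0.1052]
tool_rot: [0.156, 0.988, 0.0, -0.0]
ft_force: [0.5, -0.4, 0.2]
grip_width: 0.0549
```

```bash
python3 - <<'E'
from pk import *
c=robot.camera("scene");save(c,"s11.png",(340,250,460,370),5)
o,c,W=pocket("w11")
for r in robot.outline_of("objective_high","wrist")[:3]:
    m=r["pixels"];P=W[m];P=P[P[:,2]>.046];col=c["color"][m].mean(0)
    (x,y),rad=cv2.minEnclosingCircle((P[:,:2]*1000).astype(np.float32))
    print(r["p"],r["xy"],col.round(),x,y,rad,P[:,2].max())
go([.373,-.289,.16],72,o)
E
```

```text
0.001 [array([ 450.3, -314.1]), array([ 72.7, 129.2]), np.float64(72.7)] [[378.0, -330.0], [501.0, -368.0], [523.0, -299.0], [399.0, -260.0]]
0.013 [array([ 450.5, -314.9]), array([ 70. , 128.4]), np.float64(71.8)] [[379.0, -328.0], [500.0, -368.0], [522.0, -302.0], [400.0, -262.0]]
dark [309  94  38  55 903] [ 0.3768 -0.2895  0.0497] [array([ 374.7, -289.7]), array([30.4, 36.2]), np.float64(72.2)]
dark [301 194  53  52 468] [ 0.4427 -0.3067  0.0124] [array([ 451.4, -315.2]), array([45., 45.]), np.float64(71.3)]
0.75 [567.7, 282.2] [ 59. 149.  77.] 563.7122802734375 -134.36895751953125 13.774299621582031 0.052356155496233715
0.67 [326.3, 231.0] [214. 208. 203.] 452.1079406738281 -316.63348388671875 16.580490112304688 0.058862476545525455
t 15.6 pos [ 0.4548 -0.318   0.1111] delta cm [ 8.63  0.22 -4.98] rv [-0.005  0.009  0.002] F [ 0.6 -1.1  2.1] w 0.055
```

View pics/s11.png

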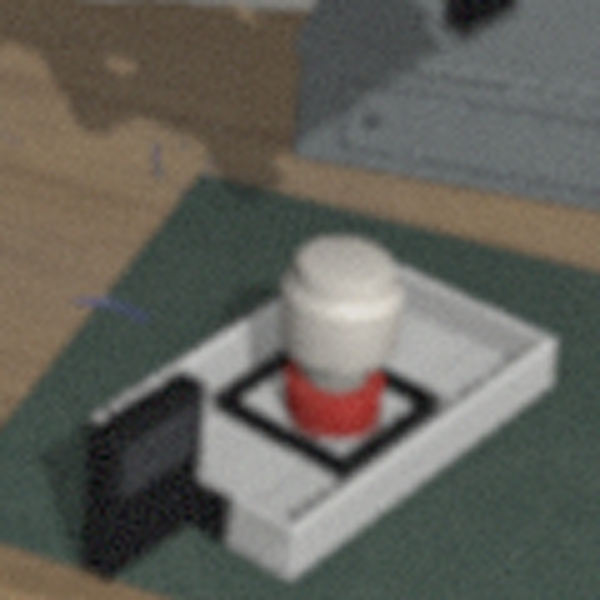

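View pics/w11.png

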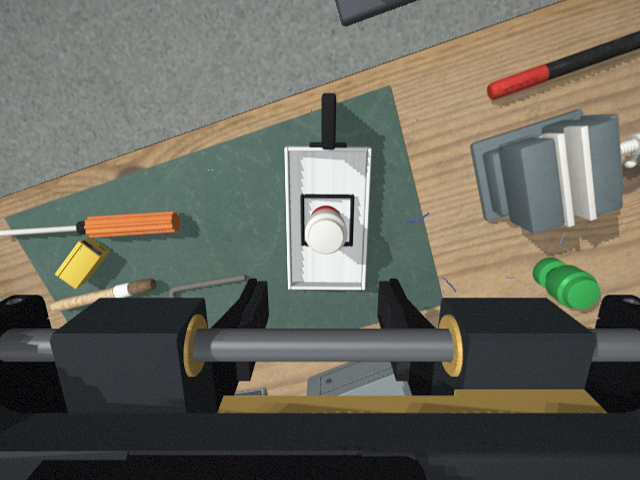

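```bash
python3 - <<'E'
from h import *
c=robot.camera("scene");W=cloud(c)
im=c["color"][180:300,390:510,::-1];im=cv2.resize(im,None,fx=5,fy=5,interpolation=cv2.INTER_CUBIC);im=cv2.convertScaleAbs(im,alpha=2.2);cv2.imwrite("pics/h1.png",im)
yaw=np.deg2rad(7.07);O=np.array([.643,-.316,.046]);Rz=Ro.from_euler('z',yaw).as_matrix()
L=(W-O)@Rz
import sys
# roof edges / mouth / inside
m=np.isfinite(L[...,0])&(np.abs(L[...,0]-.03)<.12)&(np.abs(L[...,1])<.09)&(L[...,2]>-.01)
ys,xs=np.where(m)
for lo,hi in((-.04,-.005),(.01,.05),(.05,.11),(.11,.14)):
    for zl,zh in((-.004,.004),(.005,.014),(.014,.024),(.024,.055),(.055,.08)):
        k=m&(L[...,0]>lo)&(L[...,0]<hi)&(L[...,2]>zl)&(L[...,2]<zh)
        if k.sum()>5:print((lo,hi),(zl,zh),k.sum(),"y",np.percentile(L[k][:,1],[2,25,50,75,98]).round(4))
E
```

```text
(-0.04, -0.005) (-0.004, 0.004) 786 y [-0.0666 -0.0384 -0.0076  0.0313  0.0635]
(0.01, 0.05) (-0.004, 0.004) 557 y [-0.0634 -0.0423 -0.0195  0.0298  0.0571]
(0.01, 0.05) (0.005, 0.014) 55 y [-0.0172  0.0515  0.0549  0.0596  0.0632]
(0.01, 0.05) (0.014, 0.024) 83 y [0.0235 0.0531 0.0566 0.0596 0.063 ]
(0.01, 0.05) (0.024, 0.055) 48 y [-0.0651  0.0627  0.0629  0.063   0.0633]
(0.01, 0.05) (0.055, 0.08) 350 y [-0.068  -0.053   0.0248  0.0488  0.0644]
(0.05, 0.11) (-0.004, 0.004) 618 y [-0.0636 -0.0456 -0.0176  0.0026  0.0502]
(0.05, 0.11) (0.005, 0.014) 59 y [-0.0612 -0.0282 -0.0233  0.0512  0.063 ]
(0.05, 0.11) (0.014, 0.024) 159 y [-0.0459 -0.0262  0.0511  0.0565  0.0631]
(0.05, 0.11) (0.024, 0.055) 14 y [-0.0319  0.0626  0.0627  0.0629  0.063 ]
(0.05, 0.11) (0.055, 0.08) 84 y [-0.0681  0.0473  0.0546  0.0606  0.0661]
(0.11, 0.14) (-0.004, 0.004) 100 y [-0.0647 -0.0503 -0.0171  0.0026  0.052 ]
(0.11, 0.14) (0.005, 0.014) 162 y [-0.0603 -0.0438 -0.0168  0.0006  0.0511]
(0.11, 0.14) (0.014, 0.024) 6 y [-0.0514 -0.043  -0.0363 -0.0201  0.0332]
(0.11, 0.14) (0.055, 0.08) 28 y [0.0502 0.0552 0.0591 0.0624 0.0664]
```

View pics/h1.png

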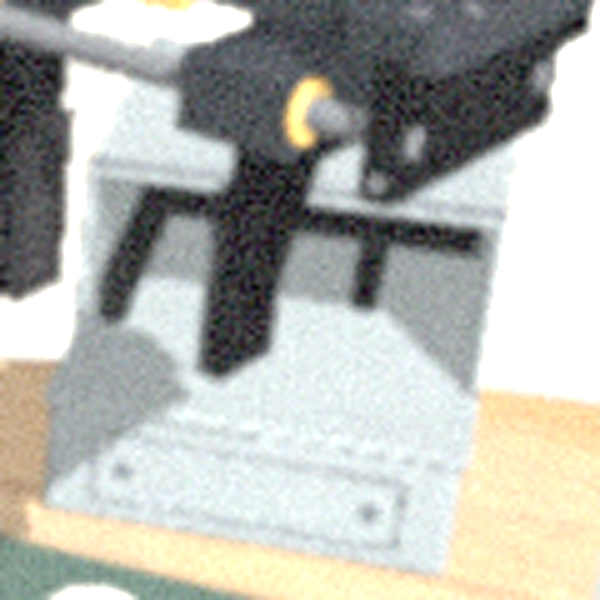

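Runners are visible in the scene depth: left inner face at hood y ≈ +51 mm, right ≈ −21 mm, so the runner centre is about +15 mm. Next, the handle.

Request:
send_rows(deltas=[{"tx": 3,"ty": 0,"tz": 0,"rx": 0,"ry": 0,"rz": 0},{"tx": 6,"ty": 0.1,"tz": 0,"rx": 0,"ry": 0,"rz": 0},{"tx": 8.3,"ty": 0.2,"tz": 1.5,"rx": 0,"ry": 0,"rz": 0},{"tx": 8.3,"ty": 0.2,"tz": 3,"rx": 0,"ry": 0,"rz": 0},{"tx": 8.3,"ty": 0.2,"tz": 3,"rx": 0,"ry": 0,"rz": 0}], claw=5)

```text
time: 16.22
position: [0.3703, -0.2845, 0.0707]
tool_rot: [0.156, 0.988, 0.003, -0.003]
ft_force: [-1.1, -0.4, -0.2]
grip_width: 0.0499
```

Request:
send_rows(deltas=[{"tx": 0,"ty": 0,"tz": 0,"rx": 0,"ry": 0,"rz": 0},{"tx": 0,"ty": 0,"tz": 0,"rx": 0,"ry": 0,"rz": 0},{"tx": 0,"ty": 0,"tz": 0,"rx": 0,"ry": 0,"rz": 0}])

```text
time: 16.47
position: [0.3746, -0.2887, 0.0739]
tool_rot: [0.156, 0.988, -0.0, 0.001]
ft_force: [0.8, 0.2, 0.4]
grip_width: 0.0498
```

```bash
python3 - <<'E'
from pk import *
o=robot.get_obs();c=robot.camera("wrist");save(c,"w12.png");W=cloud(c,o)
m=np.isfinite(W[...,0])&(W[...,2]>.03)&(W[...,2]<.056)&(np.hypot(W[...,0]-.374,W[...,1]+.289)<.035)
Q=W[m];print(m.sum(),[np.round(x,1) for x in cv2.minAreaRect((Q[:,:2]*1000).astype(np.float32))],np.percentile(Q[:,2],[5,50,95]))
go([.374,-.289,.0],71.7,o)
E
```

```text
913 [array([ 374. , -289.4]), array([10.5, 37.9]), np.float64(72.4)] [0.03915499 0.04961097 0.05084015]
t 16.47 pos [ 0.3746 -0.2887  0.0739] delta cm [ 0.06 -0.04  7.39] rv [-0.001  0.001  0.007] F [0.8 0.2 0.4] w 0.0498
```

View pics/w12.png

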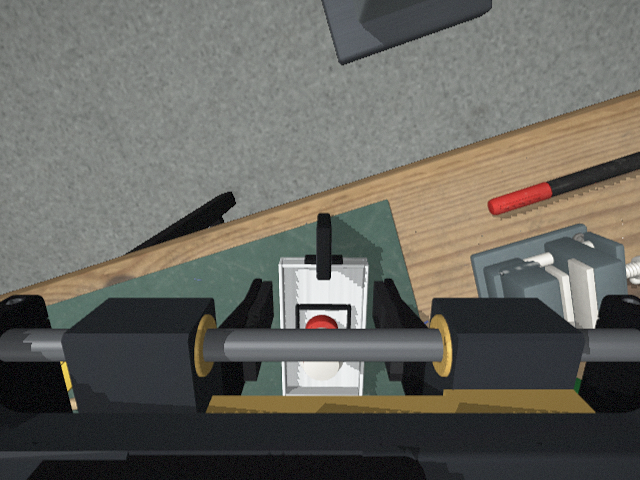

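Request:
send_rows(deltas=[{"tx": 0.05,"ty": -0.1,"tz": 2,"rx": 0,"ry": 0,"rz": 0},{"tx": 0.05,"ty": -0.1,"tz": 4.5,"rx": 0,"ry": 0,"rz": 0},{"tx": 0.05,"ty": -0.1,"tz": 6.5,"rx": 0,"ry": 0,"rz": 0},{"tx": 0.05,"ty": -0.1,"tz": 8,"rx": 0,"ry": 0,"rz": 0},{"tx": 0.05,"ty": -0.1,"tz": 8,"rx": 0,"ry": 0,"rz": 0}])

```text
time: 16.93
position: [0.3724, -0.2878, -0.0083]
tool_rot: [0.156, 0.988, 0.001, -0.001]
ft_force: [0.5, 0.7, -0.8]
grip_width: 0.0501
```

Request:
send_rows(deltas=[{"tx": 0,"ty": 0,"tz": 0.8,"rx": 0,"ry": 0,"rz": 0},{"tx": 0,"ty": 0,"tz": 1.5,"rx": 0,"ry": 0,"rz": 0},{"tx": 0,"ty": 0,"tz": 1.8,"rx": 0,"ry": 0,"rz": 0},{"tx": 0,"ty": 0,"tz": 1.8,"rx": 0,"ry": 0,"rz": 0}])

```text
time: 17.27
position: [0.373, -0.2888, -0.0244]
tool_rot: [0.156, 0.988, -0.0, 0.0]
ft_force: [-0.3, -0.0, 0.3]
grip_width: 0.0502
```

```bash
python3 - <<'E'
from h import *
o=robot.get_obs();go([.374,-.2892,-.024],71.8,o)
c=robot.camera("scene");save(c,"s13.png",(320,240,460,360),5)
E
```

```text
t 17.27 pos [ 0.373  -0.2888 -0.0244] delta cm [-0.11 -0.01 -0.04] rv [-0.     0.     0.005] F [-0.3 -0.   0.3] w 0.0502
```

View pics/s13.png

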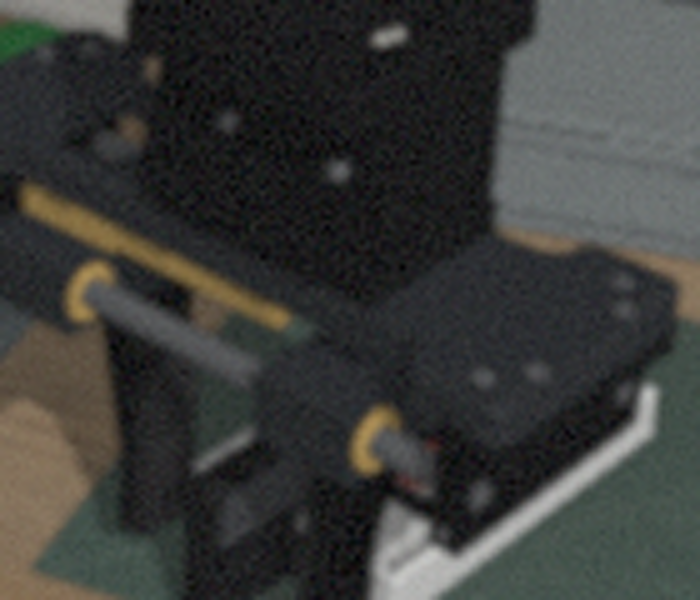

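Request:
send_rows(deltas=[{"tx": -0.1,"ty": 0,"tz": 0,"rx": 0,"ry": 0,"rz": 0.005},{"tx": -0.1,"ty": 0,"tz": 0,"rx": 0,"ry": 0,"rz": 0.005},{"tx": -0.1,"ty": 0,"tz": 0,"rx": 0,"ry": 0,"rz": 0.005},{"tx": -0.1,"ty": 0,"tz": 0,"rx": 0,"ry": 0,"rz": 0.005},{"tx": -0.1,"ty": 0,"tz": 0,"rx": 0,"ry": 0,"rz": 0.005}], claw=0.5, squeeze=15)

```text
time: 17.73
position: [0.3739, -0.2891, -0.0241]
tool_rot: [0.158, 0.987, -0.0, 0.0]
ft_force: [-0.2, -0.5, -0.1]
grip_width: 0.0246
```

Request:
send_rows(deltas=[{"tx": 0,"ty": 0,"tz": 0,"rx": 0,"ry": 0,"rz": 0},{"tx": 0,"ty": 0,"tz": 0,"rx": 0,"ry": 0,"rz": 0},{"tx": 0,"ty": 0,"tz": 0,"rx": 0,"ry": 0,"rz": 0},{"tx": 0,"ty": 0,"tz": 0,"rx": 0,"ry": 0,"rz": 0},{"tx": 0,"ty": 0,"tz": 0,"rx": 0,"ry": 0,"rz": 0}])

```text
time: 18.15
position: [0.3738, -0.2888, -0.0243]
tool_rot: [0.158, 0.987, 0.0, -0.0]
ft_force: [0.9, 0.9, 1.2]
grip_width: 0.0102
```

Request:
send_rows(deltas=[{"tx": 0,"ty": 0,"tz": 0,"rx": 0,"ry": 0,"rz": 0},{"tx": 0,"ty": 0,"tz": 0,"rx": 0,"ry": 0,"rz": 0},{"tx": 0,"ty": 0,"tz": 0,"rx": 0,"ry": 0,"rz": 0}], claw=0.2, squeeze=60)

```text
time: 18.4
position: [0.3738, -0.2888, -0.0243]
tool_rot: [0.158, 0.987, 0.0, -0.0]
ft_force: [0.3, 1.8, 2.3]
grip_width: 0.0095
```

Gripped. First a small, slow lift to see whether it droops.

Request:
send_rows(deltas=[{"tx": 0,"ty": 0,"tz": -0.2,"rx": 0,"ry": 0,"rz": 0},{"tx": 0,"ty": 0,"tz": -0.5,"rx": 0,"ry": 0,"rz": 0},{"tx": 0,"ty": 0,"tz": -1,"rx": 0,"ry": 0,"rz": 0},{"tx": 0,"ty": 0,"tz": -1.5,"rx": 0,"ry": 0,"rz": 0},{"tx": 0,"ty": 0,"tz": -1.5,"rx": 0,"ry": 0,"rz": 0}])

```text
time: 18.82
position: [0.3741, -0.2894, -0.0085]
tool_rot: [0.158, 0.987, -0.001, 0.001]
ft_force: [0.3, 0.1, -2.9]
grip_width: 0.0097
```

```bash
cat > tr.py <<'E'
from h import *
def tray(o,c,W,m,name=""):
    """fit tray wall tops plane, pose"""
    zc=o["position"][2]+.0243  # nominal underside z
    P=W[m];P=P[np.isfinite(P).all(1)];Q=P[(P[:,2]>zc+.010)&(P[:,2]<zc+.024)]
    if len(Q)<20: print("few");return
    A=np.c_[Q[:,:2]-o["position"][:2],np.ones(len(Q))];
    k=np.ones(len(Q),bool)
    for _ in range(5):
        s=np.linalg.lstsq(A[k],Q[k,2],rcond=None)[0];r=Q[:,2]-A@s;k=np.abs(r)<max(.0015,1.5*np.std(r[k]))
    rect=cv2.minAreaRect((Q[:,:2]*1000).astype(np.float32))
    print(name,"rect",[np.round(x,1) for x in rect],"slope",s.round(4),len(Q),"zcmd",round(zc,4))
E
python3 - <<'E'
from tr import *
o=robot.get_obs();print(o["position"].round(4),o["moment"].round(2),o["ft_force"].round(1),o["grip_width"])
for n in("top","scene"):
    c=robot.camera(n);W=cloud(c);save(c,n+"14.png",(350,250,470,370),5) if n=="top" else save(c,n+"14.png",(320,240,460,360),5)
    for r in robot.outline_of("tray",n)[:1]: tray(o,c,W,r["pixels"],n)
    for r in robot.outline_of("objective_high",n)[:4]:
        P=W[r["pixels"]];print(n,r["p"],r["xy"],np.nanmedian(P,0).round(3),np.nanmax(P[:,2]))
E
```

```text
[ 0.3741 -0.2894 -0.0085] [0.06 0.16 0.01] [ 0.3  0.1 -2.9] 0.009738348300798283
top 0.55 [232.0, 271.4] [0.506 0.072 0.049] 0.05451374444271003
scene 0.86 [210.3, 246.0] [0.498 0.063 0.032] 0.05314428630207
```

View pics/scene14.png

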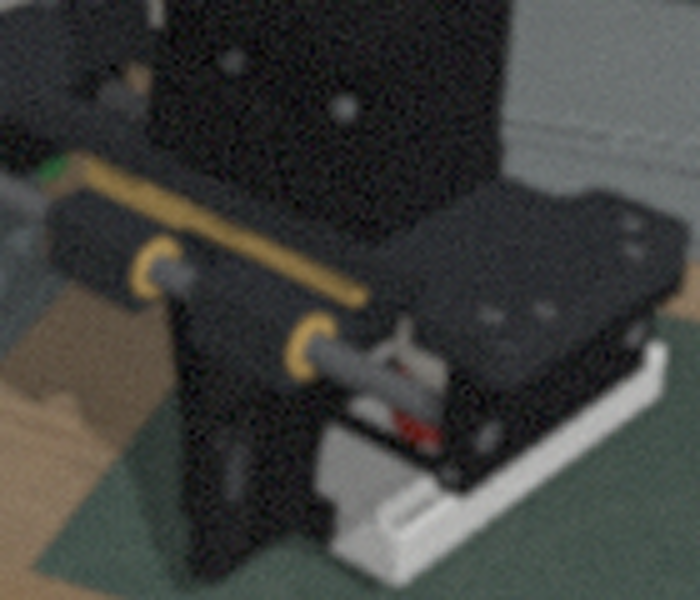

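View pics/top14.png

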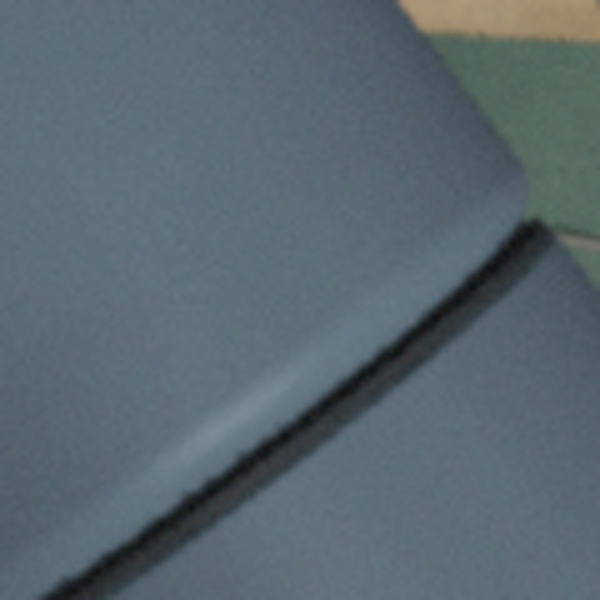

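```bash
cat >> tr.py <<'E'
def side(n="scene",tag=None,back=.0825):
    o=robot.get_obs();c=robot.camera(n);W=cloud(c)
    R=Ro.from_quat(o["tool_rot"]);L=R.inv().apply(np.nan_to_num(W.reshape(-1,3),nan=9)-o["position"])
    # tray frame nominal: x=-tool x, y=tool y?, z=-tool z; grip at (-.0825,0) ; underside z = -.0243 rel TCP
    T=np.stack([-L[:,0]-back,L[:,1],-L[:,2]-.0243+.0],1)
    T[:,2]=T[:,2]+.0243+ .0243 if 0 else -L[:,2]-(-.0243)
    col=c["color"].reshape(-1,3).astype(int)
    m=(np.abs(T[:,0])<.07)&(np.abs(T[:,1]+.035)<.01)&(T[:,2]>-.03)&(T[:,2]<.025)&(col.min(1)>110)&(np.ptp(col,axis=1)<40)
    q=T[m]
    print(n,"t",round(o["time"],2),"TCP",o["position"].round(4),"pts",len(q))
    for x in np.arange(-.065,.065,.013):
        k=q[(q[:,0]>=x)&(q[:,0]<x+.013)]
        if len(k)>3: print(" x%.3f n%d z %s y %s"%(x+.0065,len(k),np.percentile(k[:,2],[3,50,97]).round(4),np.percentile(k[:,1],[10,50,90]).round(4)))
E
python3 - <<'E'
from tr import *
side()
E
```

```text
scene t 19.12 TCP [ 0.3737 -0.2888 -0.0095] pts 0
```

```bash
sed -i '/T\[:,2\]=T/d' tr.py; python3 - <<'E'
from tr import *
side()
E
```

```text
scene t 19.17 TCP [ 0.3737 -0.2888 -0.0095] pts 531
 x-0.059 n138 z [0.0033 0.0123 0.0191] y [-0.0373 -0.0351 -0.0271]
 x-0.046 n68 z [0.0034 0.0121 0.019 ] y [-0.0374 -0.0367 -0.035 ]
 x-0.033 n45 z [-0.0066  0.0094  0.0162] y [-0.0375 -0.0368 -0.0364]
 x-0.020 n43 z [-0.0075  0.0088  0.0145] y [-0.0373 -0.0368 -0.036 ]
 x-0.007 n39 z [-0.0085  0.0092  0.0158] y [-0.0372 -0.0367 -0.036 ]
 x0.006 n41 z [-0.0123  0.0087  0.0145] y [-0.0374 -0.0367 -0.0359]
 x0.019 n41 z [-0.0119  0.0089  0.015 ] y [-0.0377 -0.0367 -0.0359]
 x0.032 n35 z [0.0028 0.0097 0.0151] y [-0.0375 -0.0368 -0.0361]
 x0.045 n37 z [0.0015 0.0087 0.0153] y [-0.0372 -0.0367 -0.0359]
 x0.058 n32 z [-0.0116  0.0128  0.0191] y [-0.0374 -0.0365 -0.0355]
```

No droop: the wall heights are even and the tray's yaw matches the tool. I'll lift clear of the apron and swing to the hood's heading.

Request:
send_rows(deltas=[{"tx": 0,"ty": 0,"tz": -0.8,"rx": 0,"ry": 0,"rz": 0},{"tx": 0,"ty": 0,"tz": -2,"rx": 0,"ry": 0,"rz": 0},{"tx": 0,"ty": 0,"tz": -3.4,"rx": 0,"ry": 0,"rz": 0},{"tx": 0,"ty": 0,"tz": -4.6,"rx": 0,"ry": 0,"rz": 0},{"tx": 0,"ty": 0,"tz": -5.2,"rx": 0,"ry": 0,"rz": 0}])

```text
time: 19.63
position: [0.3743, -0.2894, 0.0442]
tool_rot: [0.158, 0.987, -0.001, 0.001]
ft_force: [0.4, 0.4, -2.3]
grip_width: 0.0097
```

Request:
send_rows(deltas=[{"tx": 0,"ty": 0,"tz": 0,"rx": 0,"ry": 0,"rz": -0.03},{"tx": 0,"ty": 0,"tz": 0,"rx": 0,"ry": 0,"rz": -0.08},{"tx": 0,"ty": 0,"tz": 0,"rx": 0,"ry": 0,"rz": -0.13},{"tx": 0,"ty": 0,"tz": 0,"rx": 0,"ry": 0,"rz": -0.18},{"tx": 0,"ty": 0,"tz": 0,"rx": 0,"ry": 0,"rz": -0.23}])

```text
time: 20.05
position: [0.3737, -0.2888, 0.0428]
tool_rot: [0.043, 0.999, 0.0, -0.0]
ft_force: [0.6, -0.0, -2.6]
grip_width: 0.0095
```

Request:
send_rows(deltas=[{"tx": 0,"ty": 0,"tz": 0,"rx": 0,"ry": 0,"rz": -0.05},{"tx": 0,"ty": 0,"tz": 0,"rx": 0,"ry": 0,"rz": -0.1},{"tx": 0,"ty": 0,"tz": 0,"rx": 0,"ry": 0,"rz": -0.15},{"tx": 0,"ty": 0,"tz": 0,"rx": 0,"ry": 0,"rz": -0.19},{"tx": 0,"ty": 0,"tz": 0,"rx": 0,"ry": 0,"rz": -0.21}])

```text
time: 20.47
position: [0.3737, -0.2888, 0.0428]
tool_rot: [-0.062, 0.998, 0.0, -0.0]
ft_force: [0.3, 0.2, -2.9]
grip_width: 0.0098
```

```bash
python3 - <<'E'
from tr import *
go([.470,-.3216,.042],97.08)
E
```

```text
t 20.47 pos [ 0.3737 -0.2888  0.0428] delta cm [-9.15 -4.44  0.07] rv [ 0. -0.  0.] F [ 0.3  0.2 -2.9] w 0.0098
```

Request:
send_rows(deltas=[{"tx": -0.6,"ty": -0.3,"tz": 0,"rx": 0,"ry": 0,"rz": 0},{"tx": -1.8,"ty": -0.9,"tz": 0,"rx": 0,"ry": 0,"rz": 0},{"tx": -3.2,"ty": -1.6,"tz": 0,"rx": 0,"ry": 0,"rz": 0},{"tx": -4.6,"ty": -2.3,"tz": 0,"rx": 0,"ry": 0,"rz": 0},{"tx": -6,"ty": -3,"tz": 0,"rx": 0,"ry": 0,"rz": 0}])

```text
time: 20.88
position: [0.4381, -0.3118, 0.0427]
tool_rot: [-0.061, 0.998, -0.0, 0.0]
ft_force: [0.4, 0.7, -3.3]
grip_width: 0.0093
```

Request:
send_rows(deltas=[{"tx": -1.3,"ty": -0.6,"tz": 0,"rx": 0,"ry": 0,"rz": 0},{"tx": -2.4,"ty": -1.1,"tz": 0,"rx": 0,"ry": 0,"rz": 0},{"tx": -3.1,"ty": -1.4,"tz": 0,"rx": 0,"ry": 0,"rz": 0},{"tx": -3.1,"ty": -1.4,"tz": 0,"rx": 0,"ry": 0,"rz": 0},{"tx": -3.1,"ty": -1.4,"tz": 0,"rx": 0,"ry": 0,"rz": 0}])

```text
time: 21.3
position: [0.4693, -0.3211, 0.0424]
tool_rot: [-0.061, 0.998, 0.0, -0.0]
ft_force: [-0.8, 0.4, -3.1]
grip_width: 0.0094
```

```bash
python3 - <<'E'
from tr import *
side()
for n in("scene","top"):
    c=robot.camera(n);W=cloud(c);np.savez(n+"15.npz",W=W,C=c["color"]);save(c,n+"15.png",(370,170,530,290) if n=="scene" else (350,140,510,300),4)
E
```

```text
scene t 21.3 TCP [ 0.4693 -0.3211  0.0424] pts 334
 x-0.059 n62 z [0.0043 0.0129 0.0193] y [-0.036  -0.0329 -0.0264]
 x-0.046 n17 z [0.0055 0.0183 0.0194] y [-0.0363 -0.0349 -0.0291]
 x-0.033 n37 z [0.0067 0.0077 0.0191] y [-0.0364 -0.0308 -0.0263]
 x-0.020 n30 z [0.0054 0.0073 0.0196] y [-0.0364 -0.0312 -0.0272]
 x-0.007 n29 z [0.0055 0.0072 0.0192] y [-0.036  -0.0303 -0.0266]
 x0.006 n28 z [0.006  0.0076 0.0197] y [-0.0361 -0.0305 -0.0263]
 x0.019 n26 z [0.0064 0.0073 0.0193] y [-0.0362 -0.0303 -0.0264]
 x0.032 n26 z [0.0059 0.0073 0.0192] y [-0.0362 -0.0308 -0.026 ]
 x0.045 n28 z [-0.0203  0.0071  0.0192] y [-0.0363 -0.0316 -0.0269]
 x0.058 n10 z [0.0066 0.01   0.0128] y [-0.0321 -0.0304 -0.0291]
```

View pics/scene15.png

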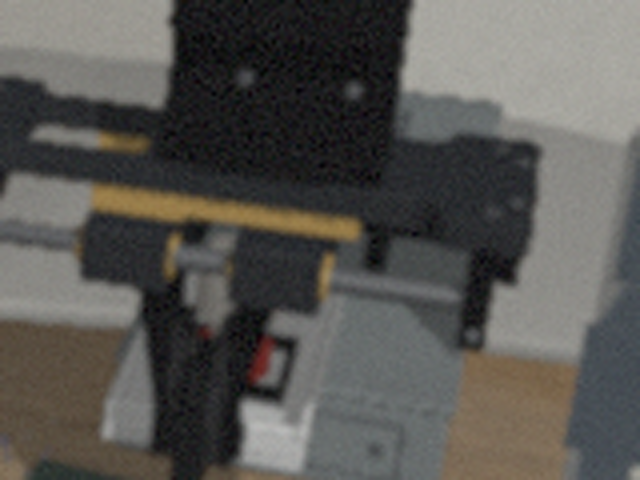

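View pics/top15.png

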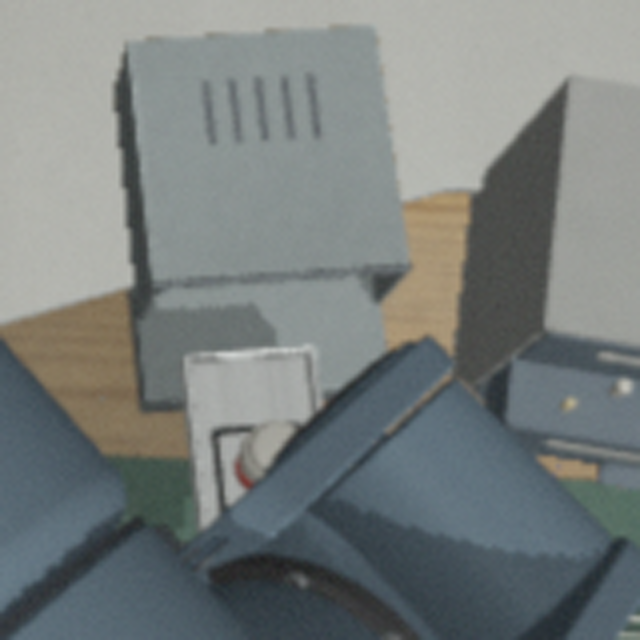

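```bash
python3 - <<'E'
import numpy as np
from scipy.spatial.transform import Rotation as Ro
yaw=np.deg2rad(7.08);Rz=Ro.from_euler('z',yaw).as_matrix();O=np.array([.643,-.3145,.046])
tcp=np.array([.4693,-.3211,.0424]);t=(tcp-O)@Rz;print("TCP hood",t.round(4),"tray origin",(t[0]+.0825).round(4),t[1].round(4),"under z",tcp[2]+.0243)
for n in("top","scene"):
    d=np.load(n+"15.npz");L=((d["W"]-O)@Rz);C=d["C"].astype(int);f=np.isfinite(L[...,0])
    roof=f&(L[...,2]>.06)&(L[...,2]<.07)&(L[...,0]>-.02)&(L[...,0]<.16)&(abs(L[...,1])<.09)
    q=L[roof];print(n,"roof y",np.percentile(q[:,1],[.5,99.5]).round(4),"x",np.percentile(q[:,0],[.5,99.5]).round(4),"n",len(q))
    wh=f&(L[...,2]>.012)&(L[...,2]<.045)&(L[...,0]>-.16)&(L[...,0]<0)&(abs(L[...,1]-.014)<.05)&(C.min(2)>120)
    q=L[wh];print(" tray y",np.percentile(q[:,1],[.5,99.5]).round(4),"x max",np.percentile(q[:,0],99.5).round(4),len(q))
    k=q[(q[:,0]>np.percentile(q[:,0],99.5)-.012)];print(" lead y",np.percentile(k[:,1],[1,99]).round(4))
    ap=f&(abs(L[...,2])<.003)&(L[...,0]>-.045)&(L[...,0]<-.005)&(abs(L[...,1])<.09);q=L[ap];print(" apron y",np.percentile(q[:,1],[.5,99.5]).round(4),"xmin",np.percentile(q[:,0],.5).round(4))
E
```

```text
TCP hood [-0.1732  0.0149 -0.0036] tray origin -0.0907 0.0149 under z 0.0667
top roof y [-0.0658  0.0688] x [0.0006 0.1394] n 3972
 tray y [-0.0169  0.0522] x max -0.0294 790
 lead y [-0.0166  0.0511]
 apron y [-0.0658  0.0691] xmin -0.0439
scene roof y [-0.0702 -0.0268] x [0.0764 0.1376] n 257
 tray y [-0.0212  0.0484] x max -0.0457 338
 lead y [-0.0208 -0.0094]
 apron y [-0.0702  0.0646] xmin -0.0447
```

Top and scene agree: the tray is at hood y ≈ +16.3 mm and the runner centre is at about +16 mm. I'll shift 2 mm right for entry, go in slightly and lower it.

Request:
send_rows(deltas=[{"tx": -0.5,"ty": -0.1,"tz": 0,"rx": 0,"ry": 0,"rz": 0},{"tx": -1.5,"ty": -0.2,"tz": 0,"rx": 0,"ry": 0,"rz": 0},{"tx": -2.6,"ty": -0.2,"tz": 0.3,"rx": 0,"ry": 0,"rz": 0},{"tx": -3.4,"ty": -0.2,"tz": 0.7,"rx": 0,"ry": 0,"rz": 0},{"tx": -3.5,"ty": -0.2,"tz": 1,"rx": 0,"ry": 0,"rz": 0}])

```text
time: 21.87
position: [0.507, -0.3195, 0.0324]
tool_rot: [-0.062, 0.998, -0.001, 0.001]
ft_force: [0.2, 0.3, -2.9]
grip_width: 0.0099
```

Request:
send_rows(deltas=[{"tx": 0,"ty": 0,"tz": 0.2,"rx": 0,"ry": 0,"rz": 0},{"tx": 0,"ty": 0,"tz": 0.4,"rx": 0,"ry": 0,"rz": 0},{"tx": 0,"ty": 0,"tz": 0.6,"rx": 0,"ry": 0,"rz": 0},{"tx": 0,"ty": 0,"tz": 0.7,"rx": 0,"ry": 0,"rz": 0},{"tx": 0,"ty": 0,"tz": 0.7,"rx": 0,"ry": 0,"rz": 0}])

```text
time: 22.28
position: [0.5039, -0.3191, 0.0253]
tool_rot: [-0.061, 0.998, 0.0, -0.0]
ft_force: [-0.7, 0.4, -2.6]
grip_width: 0.0098
```

```bash
python3 - <<'E'
from tr import *
go([.51,-.3216,.0217],97.08)
c=robot.camera("scene");save(c,"scene16.png",(370,170,530,290),4)
E
```

```text
t 22.28 pos [ 0.5039 -0.3191  0.0253] delta cm [-0.57 -0.32  0.36] rv [ 0.001 -0.001 -0.002] F [-0.7  0.4 -2.6] w 0.0098
```

View pics/scene16.png

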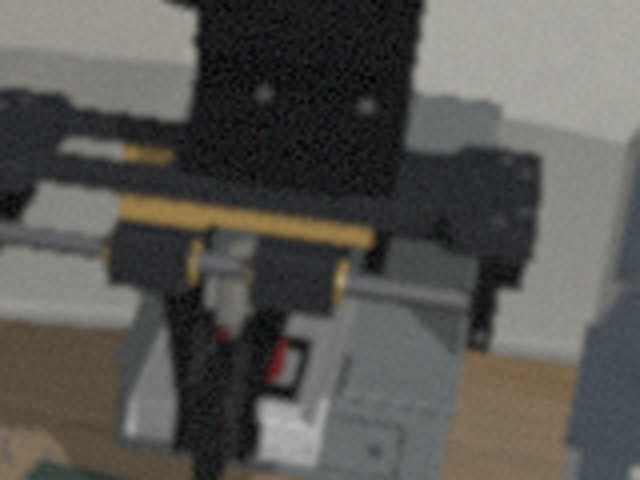

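Request:
send_rows(deltas=[{"tx": 0,"ty": 0,"tz": 0.1,"rx": 0,"ry": 0,"rz": 0},{"tx": 0,"ty": 0,"tz": 0.2,"rx": 0,"ry": 0,"rz": 0},{"tx": 0,"ty": 0,"tz": 0.2,"rx": 0,"ry": 0,"rz": 0}])

```text
time: 22.58
position: [0.5043, -0.3193, 0.0236]
tool_rot: [-0.061, 0.998, 0.0, -0.0]
ft_force: [-0.1, -0.0, -3.0]
grip_width: 0.0095
```

Request:
send_rows(deltas=[{"tx": 0,"ty": 0,"tz": 0.1,"rx": 0,"ry": 0,"rz": 0},{"tx": 0,"ty": 0,"tz": 0.1,"rx": 0,"ry": 0,"rz": 0}])

```text
time: 22.75
position: [0.5044, -0.3192, 0.0226]
tool_rot: [-0.061, 0.998, 0.0, -0.0]
ft_force: [0.2, -0.5, -3.7]
grip_width: 0.0094
```

Request:
send_rows(deltas=[{"tx": 0,"ty": 0,"tz": 0.07,"rx": 0,"ry": 0,"rz": 0},{"tx": 0,"ty": 0,"tz": 0.07,"rx": 0,"ry": 0,"rz": 0}])

```text
time: 22.92
position: [0.5044, -0.3192, 0.0218]
tool_rot: [-0.061, 0.998, 0.0, -0.0]
ft_force: [0.2, -0.4, -3.0]
grip_width: 0.0097
```

Request:
send_rows(deltas=[{"tx": 0,"ty": 0,"tz": 0.05,"rx": 0,"ry": 0,"rz": 0},{"tx": 0,"ty": 0,"tz": 0.05,"rx": 0,"ry": 0,"rz": 0}])

```text
time: 23.08
position: [0.5045, -0.3192, 0.0214]
tool_rot: [-0.061, 0.998, 0.0, -0.0]
ft_force: [-0.1, 0.0, -3.8]
grip_width: 0.0095
```

Request:
send_rows(deltas=[{"tx": 0,"ty": 0,"tz": 0.05,"rx": 0,"ry": 0,"rz": 0},{"tx": 0,"ty": 0,"tz": 0.05,"rx": 0,"ry": 0,"rz": 0}])

```text
time: 23.25
position: [0.5044, -0.3192, 0.0209]
tool_rot: [-0.061, 0.998, 0.0, -0.0]
ft_force: [0.9, -1.0, -3.7]
grip_width: 0.0099
```

Request:
send_rows(deltas=[{"tx": 0,"ty": 0,"tz": 0.05,"rx": 0,"ry": 0,"rz": 0},{"tx": 0,"ty": 0,"tz": 0.05,"rx": 0,"ry": 0,"rz": 0}])

```text
time: 23.42
position: [0.5044, -0.3192, 0.0204]
tool_rot: [-0.061, 0.998, 0.0, -0.0]
ft_force: [-0.5, 0.4, -2.5]
grip_width: 0.0093
```

Request:
send_rows(deltas=[{"tx": 0,"ty": 0,"tz": 0.06,"rx": 0,"ry": 0,"rz": 0},{"tx": 0,"ty": 0,"tz": 0.06,"rx": 0,"ry": 0,"rz": 0}])

```text
time: 23.58
position: [0.5045, -0.3193, 0.0198]
tool_rot: [-0.061, 0.998, -0.0, 0.0]
ft_force: [-0.2, -0.3, -2.5]
grip_width: 0.0098
```

Request:
send_rows(deltas=[{"tx": 0,"ty": 0,"tz": 0.06,"rx": 0,"ry": 0,"rz": 0},{"tx": 0,"ty": 0,"tz": 0.06,"rx": 0,"ry": 0,"rz": 0}])

```text
time: 23.75
position: [0.5046, -0.3194, 0.0195]
tool_rot: [-0.061, 0.998, -0.0, 0.0]
ft_force: [-0.6, -0.3, -0.6]
grip_width: 0.0096
```

```bash
python3 - <<'E'
from tr import *
side()
c=robot.camera("scene");save(c,"scene17.png",(380,200,500,300),5)
W=cloud(c);yaw=np.deg2rad(7.08);Rz=Ro.from_euler('z',yaw).as_matrix();L=(W-np.array([.643,-.3159,.046]))@Rz
f=np.isfinite(L[...,0])&(L[...,0]>-.043)&(L[...,0]<-.01)&(L[...,1]<-.03)&(L[...,1]>-.06)&(abs(L[...,2])<.006);print("apron z",np.median(L[f][:,2]),f.sum())
E
```

```text
scene t 23.75 TCP [ 0.5046 -0.3194  0.0195] pts 282
 x-0.059 n56 z [0.0032 0.0132 0.0197] y [-0.0361 -0.0312 -0.0266]
 x-0.046 n19 z [0.0062 0.0188 0.0195] y [-0.0364 -0.0352 -0.0276]
 x-0.033 n29 z [0.0062 0.0075 0.0204] y [-0.0361 -0.0303 -0.0263]
 x-0.020 n24 z [0.0063 0.0076 0.0198] y [-0.0356 -0.0301 -0.0261]
 x-0.007 n22 z [0.0061 0.0077 0.0193] y [-0.0353 -0.0299 -0.0268]
 x0.006 n32 z [-0.0264  0.0074  0.0196] y [-0.0352 -0.0313 -0.0266]
 x0.019 n20 z [0.0062 0.0081 0.0193] y [-0.0356 -0.0305 -0.0256]
 x0.032 n24 z [0.006  0.0074 0.0194] y [-0.035  -0.0295 -0.026 ]
 x0.045 n17 z [0.0069 0.0082 0.019 ] y [-0.0361 -0.0308 -0.0266]
apron z 0.0010732323688102188 183
```

View pics/scene17.png

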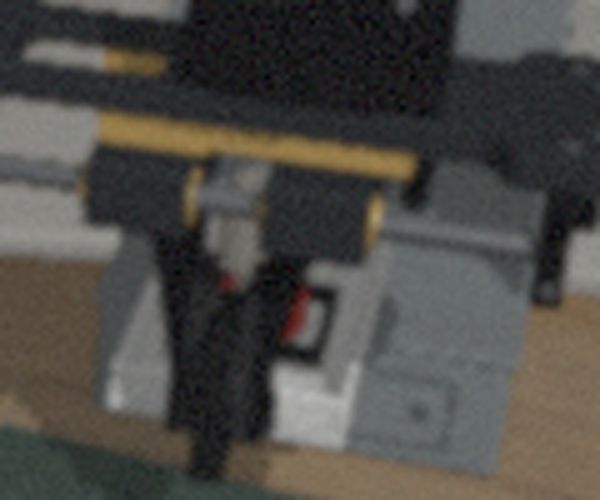

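Request:
send_rows(deltas=[{"tx": -0.3,"ty": 0,"tz": 0,"rx": 0,"ry": 0,"rz": 0},{"tx": -0.7,"ty": 0,"tz": 0,"rx": 0,"ry": 0,"rz": 0},{"tx": -1,"ty": 0,"tz": 0,"rx": 0,"ry": 0,"rz": 0}])

```text
time: 24.1
position: [0.515, -0.3182, 0.0194]
tool_rot: [-0.061, 0.998, -0.0, 0.0]
ft_force: [-0.1, -0.2, -0.2]
grip_width: 0.0093
```

Request:
send_rows(deltas=[{"tx": -0.3,"ty": 0,"tz": 0,"rx": 0,"ry": 0,"rz": 0},{"tx": -0.6,"ty": 0,"tz": 0,"rx": 0,"ry": 0,"rz": 0},{"tx": -0.9,"ty": 0,"tz": 0,"rx": 0,"ry": 0,"rz": 0}])

```text
time: 24.35
position: [0.5236, -0.3169, 0.0194]
tool_rot: [-0.061, 0.998, -0.0, -0.0]
ft_force: [-2.8, 0.9, 1.3]
grip_width: 0.0096
```

Request:
send_rows(deltas=[{"tx": -0.3,"ty": 0,"tz": 0,"rx": 0,"ry": 0,"rz": 0},{"tx": -0.6,"ty": 0,"tz": 0,"rx": 0,"ry": 0,"rz": 0},{"tx": -0.9,"ty": 0,"tz": 0,"rx": 0,"ry": 0,"rz": 0}])

```text
time: 24.6
position: [0.5325, -0.3158, 0.0194]
tool_rot: [-0.061, 0.998, -0.0, -0.0]
ft_force: [-3.2, -0.3, 2.8]
grip_width: 0.0095
```

Request:
send_rows(deltas=[{"tx": -0.3,"ty": 0,"tz": -0.03,"rx": 0,"ry": 0,"rz": 0},{"tx": -0.6,"ty": 0,"tz": -0.03,"rx": 0,"ry": 0,"rz": 0},{"tx": -0.8,"ty": 0,"tz": -0.03,"rx": 0,"ry": 0,"rz": 0},{"tx": -0.8,"ty": 0,"tz": -0.03,"rx": 0,"ry": 0,"rz": 0}])

```text
time: 24.93
position: [0.5411, -0.3148, 0.0194]
tool_rot: [-0.061, 0.998, -0.0, 0.0]
ft_force: [-0.1, 0.5, -0.1]
grip_width: 0.0095
```

Request:
send_rows(deltas=[{"tx": 0,"ty": 0.05,"tz": 0,"rx": 0,"ry": 0,"rz": 0},{"tx": 0,"ty": 0.1,"tz": 0,"rx": 0,"ry": 0,"rz": 0},{"tx": 0,"ty": 0.1,"tz": 0,"rx": 0,"ry": 0,"rz": 0}])

```text
time: 25.18
position: [0.5406, -0.314, 0.0195]
tool_rot: [-0.061, 0.998, -0.0, 0.001]
ft_force: [1.2, -0.1, -1.8]
grip_width: 0.0092
```

```bash
cat > hf.py <<'E'
from tr import *
Rh=Ro.from_euler('z',np.deg2rad(7.08)).as_matrix();O=np.array([.643,-.3159,.046])
def st():
    o=robot.get_obs();t=(o["position"]-O)@Rh;print("t",round(o["time"],2),"tray origin hood x %.4f lead %.4f y %.4f"%(t[0]+.0825,t[0]+.145,t[1]),"F hood",(o["ft_force"]@Rh).round(1),"M",(o["moment"]@Rh).round(2),o["position"].round(4))
E
python3 -c "
from hf import *
st()"
```

```text
t 25.18 tray origin hood x -0.0189 lead 0.0436 y 0.0145 F hood [ 1.2 -0.3 -1.8] M [ 0.   -0.05 -0.06] [ 0.5406 -0.314   0.0195]
```

Nudge left in 0.5 mm steps until it touches the left runner.

Request:
send_rows(deltas=[{"tx": 0,"ty": 0.05,"tz": 0,"rx": 0,"ry": 0,"rz": 0},{"tx": 0,"ty": 0.05,"tz": 0,"rx": 0,"ry": 0,"rz": 0}])

```text
time: 25.35
position: [0.5402, -0.3134, 0.0195]
tool_rot: [-0.061, 0.998, -0.0, 0.0]
ft_force: [-0.0, -0.9, -1.6]
grip_width: 0.0097
```

Request:
send_rows(deltas=[{"tx": 0,"ty": 0.05,"tz": 0,"rx": 0,"ry": 0,"rz": 0},{"tx": 0,"ty": 0.05,"tz": 0,"rx": 0,"ry": 0,"rz": 0}])

```text
time: 25.52
position: [0.5399, -0.3128, 0.0195]
tool_rot: [-0.061, 0.998, 0.0, 0.0]
ft_force: [-0.1, -1.0, -1.7]
grip_width: 0.0096
```

Request:
send_rows(deltas=[{"tx": 0,"ty": 0.05,"tz": 0,"rx": 0,"ry": 0,"rz": 0},{"tx": 0,"ty": 0.05,"tz": 0,"rx": 0,"ry": 0,"rz": 0}])

```text
time: 25.68
position: [0.5398, -0.3123, 0.0195]
tool_rot: [-0.061, 0.998, 0.0, -0.0]
ft_force: [0.2, -0.0, -1.2]
grip_width: 0.0095
```

Request:
send_rows(deltas=[{"tx": 0,"ty": 0.05,"tz": 0,"rx": 0,"ry": 0,"rz": 0},{"tx": 0,"ty": 0.05,"tz": 0,"rx": 0,"ry": 0,"rz": 0}])

```text
time: 25.85
position: [0.5397, -0.3118, 0.0195]
tool_rot: [-0.061, 0.998, 0.0, -0.0]
ft_force: [0.6, -0.4, -1.3]
grip_width: 0.0097
```

Request:
send_rows(deltas=[{"tx": 0,"ty": 0.05,"tz": 0,"rx": 0,"ry": 0,"rz": 0},{"tx": 0,"ty": 0.05,"tz": 0,"rx": 0,"ry": 0,"rz": 0}])

```text
time: 26.02
position: [0.5397, -0.3113, 0.0195]
tool_rot: [-0.061, 0.998, 0.0, -0.0]
ft_force: [-0.9, -0.4, -1.5]
grip_width: 0.0093
```

Request:
send_rows(deltas=[{"tx": 0,"ty": 0.05,"tz": 0,"rx": 0,"ry": 0,"rz": 0},{"tx": 0,"ty": 0.05,"tz": 0,"rx": 0,"ry": 0,"rz": 0}])

```text
time: 26.18
position: [0.5397, -0.3108, 0.0195]
tool_rot: [-0.061, 0.998, 0.0, -0.0]
ft_force: [-0.3, -0.6, -1.3]
grip_width: 0.0093
```

Request:
send_rows(deltas=[{"tx": 0,"ty": 0.05,"tz": 0,"rx": 0,"ry": 0,"rz": 0},{"tx": 0,"ty": 0.05,"tz": 0,"rx": 0,"ry": 0,"rz": 0}])

```text
time: 26.35
position: [0.5396, -0.3104, 0.0196]
tool_rot: [-0.061, 0.998, -0.0, -0.0]
ft_force: [-0.2, -0.3, -1.8]
grip_width: 0.0096
```

Request:
send_rows(deltas=[{"tx": 0,"ty": 0.05,"tz": 0,"rx": 0,"ry": 0,"rz": 0},{"tx": 0,"ty": 0.05,"tz": 0,"rx": 0,"ry": 0,"rz": 0}])

```text
time: 26.52
position: [0.5395, -0.3102, 0.0196]
tool_rot: [-0.061, 0.998, -0.0, -0.0]
ft_force: [-0.7, -2.1, -1.2]
grip_width: 0.0096
```

```bash
python3 -c "
from hf import *
st()
c=robot.camera('scene');save(c,'scene18.png',(390,200,490,280),7);np.savez('s18.npz',W=cloud(c),C=c['color'])"
```

```text
t 26.52 tray origin hood x -0.0195 lead 0.0430 y 0.0184 F hood [-0.9 -2.  -1.2] M [-0.25  0.19 -0.22] [ 0.5395 -0.3102  0.0196]
```

View pics/scene18.png

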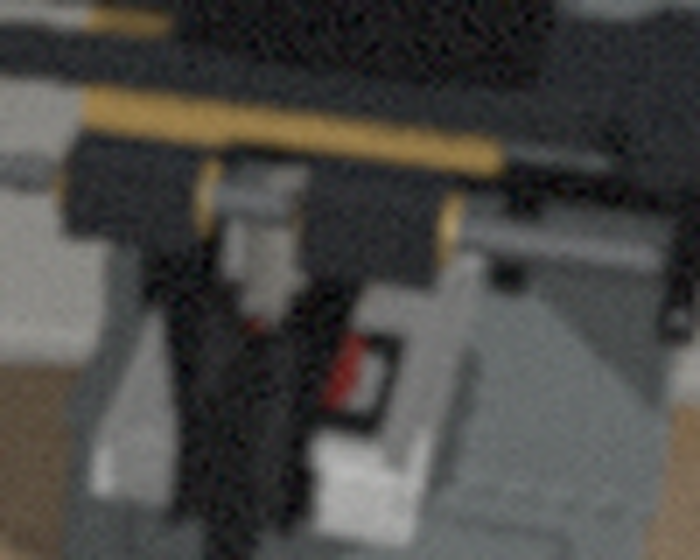

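Contact with the left runner (Fy −2 N) at y ≈ 18.4 mm. I'll back off 0.8 mm and slide in step by step.

Request:
send_rows(deltas=[{"tx": 0,"ty": -0.08,"tz": 0,"rx": 0,"ry": 0,"rz": 0},{"tx": 0,"ty": -0.08,"tz": 0,"rx": 0,"ry": 0,"rz": 0},{"tx": -0.3,"ty": -0.08,"tz": 0,"rx": 0,"ry": 0,"rz": 0},{"tx": -0.6,"ty": -0.08,"tz": 0,"rx": 0,"ry": 0,"rz": 0}])

```text
time: 26.9
position: [0.5454, -0.3099, 0.0196]
tool_rot: [-0.061, 0.998, 0.0, -0.0]
ft_force: [-1.1, -0.8, -2.0]
grip_width: 0.01
```

Request:
send_rows(deltas=[{"tx": -0.25,"ty": 0,"tz": 0,"rx": 0,"ry": 0,"rz": 0},{"tx": -0.5,"ty": 0,"tz": 0,"rx": 0,"ry": 0,"rz": 0}])

```text
time: 27.07
position: [0.5508, -0.3093, 0.0195]
tool_rot: [-0.061, 0.998, 0.0, -0.0]
ft_force: [-0.5, -1.9, -0.3]
grip_width: 0.0097
```

Request:
send_rows(deltas=[{"tx": -0.25,"ty": 0,"tz": 0,"rx": 0,"ry": 0,"rz": 0},{"tx": -0.5,"ty": 0,"tz": 0,"rx": 0,"ry": 0,"rz": 0}])

```text
time: 27.23
position: [0.5558, -0.3086, 0.0195]
tool_rot: [-0.061, 0.998, 0.0, -0.0]
ft_force: [-2.5, -1.1, -0.3]
grip_width: 0.009
```

```bash
python3 -c "
from hf import *
st()"
```

```text
t 27.23 tray origin hood x -0.0031 lead 0.0594 y 0.0180 F hood [-2.6 -0.7 -0.3] M [-0.16  0.28 -0.14] [ 0.5558 -0.3086  0.0195]
```

Request:
send_rows(deltas=[{"tx": -0.25,"ty": -0.02,"tz": 0,"rx": 0,"ry": 0,"rz": 0},{"tx": -0.5,"ty": -0.02,"tz": 0,"rx": 0,"ry": 0,"rz": 0}])

```text
time: 27.4
position: [0.5608, -0.3081, 0.0195]
tool_rot: [-0.061, 0.998, 0.0, -0.0]
ft_force: [-1.1, -1.1, -0.5]
grip_width: 0.0094
```

Request:
send_rows(deltas=[{"tx": -0.25,"ty": 0,"tz": 0,"rx": 0,"ry": 0,"rz": 0},{"tx": -0.5,"ty": 0,"tz": 0,"rx": 0,"ry": 0,"rz": 0},{"tx": -0.75,"ty": 0,"tz": 0,"rx": 0,"ry": 0,"rz": 0}])

```text
time: 27.65
position: [0.5682, -0.3072, 0.0195]
tool_rot: [-0.061, 0.998, 0.0, -0.0]
ft_force: [-0.5, 0.0, -0.6]
grip_width: 0.0094
```

```bash
python3 -c "
from hf import *
st()"
```

```text
t 27.65 tray origin hood x 0.0094 lead 0.0719 y 0.0178 F hood [-0.5  0.1 -0.6] M [0.01 0.21 0.01] [ 0.5682 -0.3072  0.0195]
```

Free and straight. I'll continue.

Request:
send_rows(deltas=[{"tx": -0.3,"ty": 0,"tz": 0,"rx": 0,"ry": 0,"rz": 0},{"tx": -0.6,"ty": 0,"tz": 0,"rx": 0,"ry": 0,"rz": 0},{"tx": -0.9,"ty": 0,"tz": 0,"rx": 0,"ry": 0,"rz": 0}])

```text
time: 27.9
position: [0.5773, -0.3062, 0.0195]
tool_rot: [-0.061, 0.998, 0.0, -0.0]
ft_force: [-0.5, -0.5, -1.2]
grip_width: 0.0093
```

Request:
send_rows(deltas=[{"tx": -0.3,"ty": 0,"tz": 0,"rx": 0,"ry": 0,"rz": 0},{"tx": -0.6,"ty": 0,"tz": 0,"rx": 0,"ry": 0,"rz": 0},{"tx": -0.9,"ty": 0,"tz": 0,"rx": 0,"ry": 0,"rz": 0}])

```text
time: 28.15
position: [0.5862, -0.3051, 0.0195]
tool_rot: [-0.061, 0.998, 0.0, -0.0]
ft_force: [-0.7, -0.3, -0.4]
grip_width: 0.0095
```

Request:
send_rows(deltas=[{"tx": -0.3,"ty": 0,"tz": 0,"rx": 0,"ry": 0,"rz": 0},{"tx": -0.6,"ty": 0,"tz": 0,"rx": 0,"ry": 0,"rz": 0},{"tx": -0.9,"ty": 0,"tz": 0,"rx": 0,"ry": 0,"rz": 0}])

```text
time: 28.4
position: [0.5951, -0.304, 0.0195]
tool_rot: [-0.061, 0.998, 0.0, -0.0]
ft_force: [-1.7, -0.3, -1.5]
grip_width: 0.0095
```

```bash
python3 -c "
from hf import *
st()"
```

```text
t 28.4 tray origin hood x 0.0364 lead 0.0989 y 0.0177 F hood [-1.8 -0.1 -1.5] M [ 0.07  0.13 -0.  ] [ 0.5951 -0.304   0.0195]
```

Request:
send_rows(deltas=[{"tx": -0.3,"ty": 0,"tz": 0,"rx": 0,"ry": 0,"rz": 0},{"tx": -0.6,"ty": 0,"tz": 0,"rx": 0,"ry": 0,"rz": 0},{"tx": -0.9,"ty": 0,"tz": 0,"rx": 0,"ry": 0,"rz": 0}])

```text
time: 28.65
position: [0.604, -0.303, 0.0195]
tool_rot: [-0.061, 0.998, 0.0, 0.0]
ft_force: [-1.6, 0.9, -1.4]
grip_width: 0.0096
```

Request:
send_rows(deltas=[{"tx": -0.1,"ty": 0,"tz": 0,"rx": 0,"ry": 0,"rz": 0},{"tx": -0.2,"ty": 0,"tz": 0,"rx": 0,"ry": 0,"rz": 0},{"tx": -0.3,"ty": 0,"tz": 0,"rx": 0,"ry": 0,"rz": 0}])

```text
time: 28.9
position: [0.6067, -0.3026, 0.0195]
tool_rot: [-0.061, 0.998, 0.0, -0.0]
ft_force: [-1.8, -0.9, -0.7]
grip_width: 0.0097
```

Request:
send_rows(deltas=[{"tx": -0.05,"ty": 0,"tz": 0,"rx": 0,"ry": 0,"rz": 0},{"tx": -0.1,"ty": 0,"tz": 0,"rx": 0,"ry": 0,"rz": 0}])

```text
time: 29.07
position: [0.6077, -0.3025, 0.0195]
tool_rot: [-0.061, 0.998, 0.0, -0.0]
ft_force: [-0.8, -1.3, -1.3]
grip_width: 0.0097
```

Request:
send_rows(deltas=[{"tx": -0.05,"ty": 0,"tz": 0,"rx": 0,"ry": 0,"rz": 0},{"tx": -0.1,"ty": 0,"tz": 0,"rx": 0,"ry": 0,"rz": 0}])

```text
time: 29.23
position: [0.6087, -0.3024, 0.0195]
tool_rot: [-0.061, 0.998, 0.0, -0.0]
ft_force: [-0.9, 0.1, -1.9]
grip_width: 0.0097
```

Request:
send_rows(deltas=[{"tx": -0.05,"ty": 0,"tz": 0,"rx": 0,"ry": 0,"rz": 0},{"tx": -0.1,"ty": 0,"tz": 0,"rx": 0,"ry": 0,"rz": 0}])

```text
time: 29.4
position: [0.6097, -0.3023, 0.0196]
tool_rot: [-0.061, 0.998, 0.0, 0.0]
ft_force: [-0.3, -0.2, -1.5]
grip_width: 0.0096
```

Request:
send_rows(deltas=[{"tx": -0.05,"ty": 0,"tz": 0,"rx": 0,"ry": 0,"rz": 0},{"tx": -0.05,"ty": 0,"tz": 0,"rx": 0,"ry": 0,"rz": 0}])

```text
time: 29.57
position: [0.6104, -0.3023, 0.0195]
tool_rot: [-0.061, 0.998, -0.0, 0.0]
ft_force: [0.1, -0.4, -1.2]
grip_width: 0.0091
```

Request:
send_rows(deltas=[{"tx": -0.05,"ty": 0,"tz": 0,"rx": 0,"ry": 0,"rz": 0},{"tx": -0.05,"ty": 0,"tz": 0,"rx": 0,"ry": 0,"rz": 0}])

```text
time: 29.73
position: [0.6108, -0.3022, 0.0196]
tool_rot: [-0.061, 0.998, -0.0, 0.0]
ft_force: [-0.3, 0.1, -1.4]
grip_width: 0.0093
```

Request:
send_rows(deltas=[{"tx": -0.05,"ty": 0,"tz": 0,"rx": 0,"ry": 0,"rz": 0},{"tx": -0.05,"ty": 0,"tz": 0,"rx": 0,"ry": 0,"rz": 0}])

```text
time: 29.9
position: [0.6113, -0.3021, 0.0195]
tool_rot: [-0.061, 0.998, -0.0, 0.0]
ft_force: [-1.2, 0.4, -2.0]
grip_width: 0.0094
```

Request:
send_rows(deltas=[{"tx": -0.05,"ty": 0,"tz": 0,"rx": 0,"ry": 0,"rz": 0},{"tx": -0.05,"ty": 0,"tz": 0,"rx": 0,"ry": 0,"rz": 0}])

```text
time: 30.07
position: [0.6117, -0.302, 0.0195]
tool_rot: [-0.061, 0.998, 0.0, -0.0]
ft_force: [-1.0, 0.1, -1.0]
grip_width: 0.0096
```

Request:
send_rows(deltas=[{"tx": -0.05,"ty": 0,"tz": 0,"rx": 0,"ry": 0,"rz": 0},{"tx": -0.05,"ty": 0,"tz": 0,"rx": 0,"ry": 0,"rz": 0}])

```text
time: 30.23
position: [0.6116, -0.302, 0.0195]
tool_rot: [-0.061, 0.998, 0.0, -0.001]
ft_force: [-2.4, 0.2, -0.0]
grip_width: 0.0097
```

Request:
send_rows(deltas=[{"tx": -0.04,"ty": 0,"tz": 0,"rx": 0,"ry": 0,"rz": 0},{"tx": -0.04,"ty": 0,"tz": 0,"rx": 0,"ry": 0,"rz": 0}])

```text
time: 30.4
position: [0.6116, -0.302, 0.0195]
tool_rot: [-0.061, 0.998, 0.0, -0.001]
ft_force: [-3.6, -1.1, 0.8]
grip_width: 0.0096
```

```bash
python3 -c "
from hf import *
st()"
```

```text
t 30.4 tray origin hood x 0.0531 lead 0.1156 y 0.0177 F hood [-3.7 -0.7  0.8] M [-0.04  0.68 -0.05] [ 0.6116 -0.302   0.0195]
```

The tray is on the stop: TCP travel halted at the expected depth with −3.7 N. Release.

Request:
send_rows(deltas=[{"tx": 0,"ty": 0,"tz": 0,"rx": 0,"ry": 0,"rz": 0},{"tx": 0,"ty": 0,"tz": 0,"rx": 0,"ry": 0,"rz": 0},{"tx": 0,"ty": 0,"tz": 0,"rx": 0,"ry": 0,"rz": 0},{"tx": 0,"ty": 0,"tz": 0,"rx": 0,"ry": 0,"rz": 0},{"tx": 0,"ty": 0,"tz": 0,"rx": 0,"ry": 0,"rz": 0}], claw=3.5)

```text
time: 30.82
position: [0.6133, -0.302, 0.0198]
tool_rot: [-0.061, 0.998, -0.0, 0.001]
ft_force: [0.3, 0.2, 0.4]
grip_width: 0.0322
```

Request:
send_rows(deltas=[{"tx": 0,"ty": 0,"tz": -0.3,"rx": 0,"ry": 0,"rz": 0},{"tx": 0,"ty": 0,"tz": -1,"rx": 0,"ry": 0,"rz": 0},{"tx": 0,"ty": 0,"tz": -2.5,"rx": 0,"ry": 0,"rz": 0},{"tx": 0,"ty": 0,"tz": -4.5,"rx": 0,"ry": 0,"rz": 0},{"tx": 0,"ty": 0,"tz": -6.5,"rx": 0,"ry": 0,"rz": 0}])

```text
time: 31.23
position: [0.6124, -0.3018, 0.0853]
tool_rot: [-0.061, 0.998, 0.0, -0.0]
ft_force: [-0.4, -0.5, -0.4]
grip_width: 0.0352
```

Request:
send_rows(deltas=[{"tx": 0,"ty": 0,"tz": -3,"rx": 0,"ry": 0,"rz": 0},{"tx": 3,"ty": 0,"tz": -6,"rx": 0,"ry": 0,"rz": 0},{"tx": 6,"ty": 2,"tz": -8,"rx": 0,"ry": 0,"rz": 0},{"tx": 8,"ty": 4,"tz": -10,"rx": 0,"ry": 0,"rz": 0},{"tx": 9,"ty": 6,"tz": -12,"rx": 0,"ry": 0,"rz": 0}])

```text
time: 31.65
position: [0.5131, -0.2527, 0.2061]
tool_rot: [-0.06, 0.998, 0.0, -0.001]
ft_force: [-0.4, -0.2, 0.4]
grip_width: 0.0351
```

```bash
python3 - <<'E'
from hf import *
st()
o=robot.get_obs();c=robot.camera("wrist");save(c,"w20.png");W=cloud(c,o)
c=robot.camera("scene");save(c,"s20.png",(390,170,510,270),6);Ws=cloud(c);
c=robot.camera("top");save(c,"t20.png",(180,120,500,380),2)
for nm,X in(("wrist",W),("scene",Ws)):
    L=(X-O)@Rh;m=np.isfinite(L[...,0])&(L[...,0]>-.06)&(L[...,0]<-.005)&(abs(L[...,1]-.017)<.025)&(L[...,2]>.03)&(L[...,2]<.056)
    q=L[m];print(nm,len(q),np.percentile(q,[1,50,99],axis=0).round(4) if len(q) else "")
E
```

```text
t 31.65 tray origin hood x -0.0386 lead 0.0239 y 0.0787 F hood [-0.4 -0.2  0.4] M [ 0.04  0.06 -0.  ] [ 0.5131 -0.2527  0.2061]
wrist 89 [[-0.0485  0.0117  0.0305]
 [-0.0476  0.0144  0.045 ]
 [-0.0396  0.0185  0.0486]]
scene 149 [[-0.053   0.0107  0.0305]
 [-0.047   0.0151  0.0448]
 [-0.015   0.0211  0.05  ]]
```

View pics/s20.png

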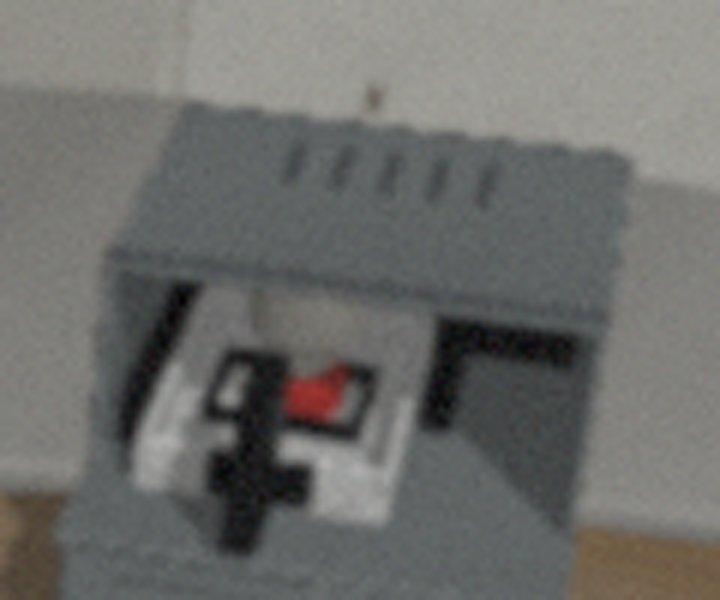

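View pics/t20.png

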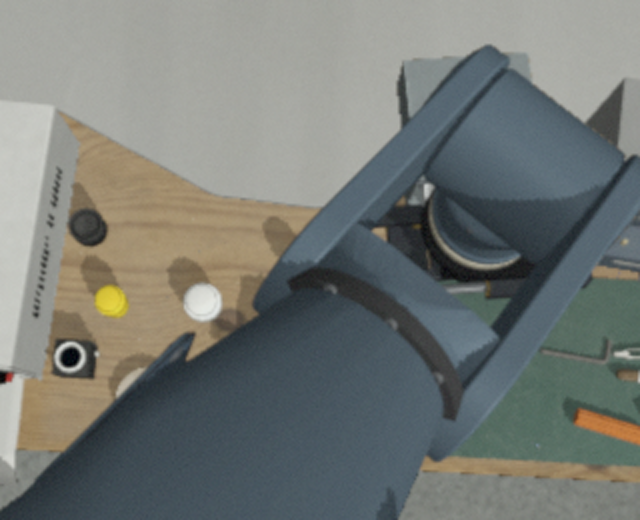

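View pics/w20.png

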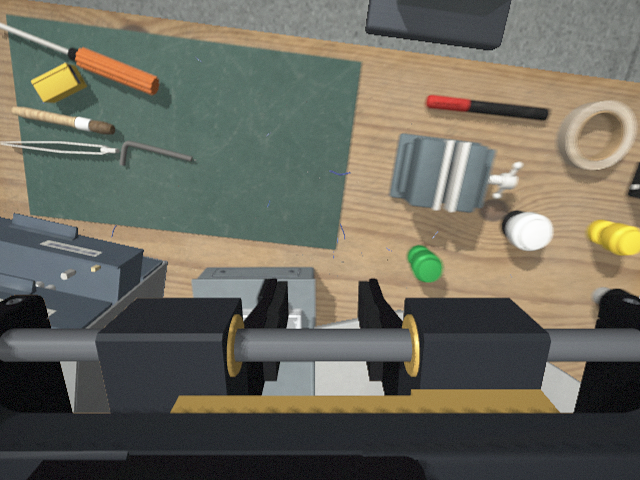

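```bash
python3 - <<'E'
from hf import *
c=robot.camera("scene");W=cloud(c);L=(W-O)@Rh;C=c["color"].astype(int)
f=np.isfinite(L[...,0])&(abs(L[...,1]-.016)<.05)&(L[...,0]>-.03)&(L[...,0]<.11)
red=f&(C[...,0]>110)&(C[...,1]<70);print("red foot",np.percentile(L[red],[2,50,98],axis=0).round(4))
wh=f&(C.min(2)>105)&(L[...,2]<.02)&(L[...,0]<.005);print("rear wall x",np.percentile(L[wh],[2,50,98],axis=0).round(4))
ob=f&(L[...,2]>.022)&(L[...,0]>.02);print("obj body",ob.sum(),np.percentile(L[ob],[2,50,98],axis=0).round(4))
for r in robot.outline_of("objective_low","scene")[:1]: print("low",r["xy"],np.nanmedian(W[r["pixels"]],0).round(3))
print(robot.hand_in())
E
```

```text
red foot [[0.036  0.0023 0.0092]
 [0.0393 0.0095 0.0136]
 [0.0443 0.0153 0.018 ]]
rear wall x [[-0.0149 -0.019   0.0008]
 [-0.0117 -0.0012  0.0096]
 [ 0.0017  0.051   0.0178]]
obj body 1290 [[ 0.0219 -0.0317  0.026 ]
 [ 0.0532  0.0155  0.065 ]
 [ 0.1071  0.0633  0.0664]]
low [256.0, 257.9] [ 0.499 -0.037  0.037]
the job is handed in; nothing more can be done
None
```

The taller objective (white cap, red ring) stands in the tray's pocket. The tray is in the hood against the stop and released, and I handed the job in at about 32 s of the 72 s allowed.

- **First grasp missed:** the fingers really end about 40 mm short of the reported TCP, so they closed above the cap and touched nothing. I confirmed this with depth images from two cameras, allowed for it, and the second grasp held.
- **Sliding in:** I found the left runner by light contact (about 2 N), backed off about 0.8 mm and slid the tray in. Every force reading stayed below about 4 N.
- **Fully home:** forward motion stopped with the tray's origin 53.1 mm inside the mouth, against 52.5 mm expected. The force at the stop was 3.7 N with almost no sideways force.
- **Last checks:**
  - **Handle:** its rear end measures 48.5 mm outside the mouth in the wrist view, where 49 mm is expected. The scene view gave about 53 mm, but it is noisier.
  - **Tray rear wall:** its median in the scene view is 11.7 mm outside the mouth, where 10 mm is expected, which is within calibration error.
  - **Objective:** the red foot shows inside the pocket frame at the right height, so it looks upright. The roof hides the cap from the cameras, so I could not see its top.
  - **Other objective:** it is where it started.

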